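Set up the saw arbor for a run-out check

ROBOT

A 6-joint arm with a two-finger parallel gripper is mounted at the origin on a cart in front of the work surface, level with it; the furniture and walls round the work are solid. World frame = base frame: x ahead of the robot, y to its left, z up, the work surface at z = 0. Lengths are in m, angles in degrees, forces in N, time in s.
With the tool pointing down it reaches from about 0.35 to 0.875 m from the base axis. Payload 4.2 kg.
Tool frame: the origin (TCP) lies on the centre line of the jaws, within the pads' length; the fingertips stand tip_reach ahead of it and the grasp point (between the pads) is the TCP (tip_reach is the distance from the TCP to the fingertips, in m); z points along the fingers, y is the line along which they close (so a half turn about z gives the same grasp; the last joint's range is limited). The gripper opens to 87 mm and grips with 3 to 60 N. Pads are 19 mm wide; open, the fingers measure 117 mm over their backs; the gripper's body (75 mm by 190 mm) begins 51 mm behind the grasp point.
Start: joints at [88.499, 22.042, 0.453, 0, -68.411, -14.817], TCP at [0.176, 0.6, 0.242] pointing down, gripper open.
Joint ranges: [-179.83, 179.83], [-69.29, 118.12], [-61.27, 80.66], [-181.25, 117.63], [-171.15, -9.14], [-177.46, 177.46]. Speed limits (degrees/s): [159.86, 159.86, 180, 180, 180, 180].

INTERFACE

Orientations are given as a 3x3 rotation matrix whose columns are the frame's x, y, z axes.
In Python, from station import sense, capture, finish_job, tip_reach gives the robot as it stands.
- The arm moves only by the tool arm_command, never from a script. Its argument "deltas" is a list of rows, each a list of 7 numbers: the turn, a rotation vector about the tool's x, y, z in rad, then the shift along the tool's x, y, z in cm, then the closure, from -1 (fully open) to 1 (shut), so that 0 is half open. In form: [[rx, ry, rz, dx, dy, dz, hand], ...]. A call has 1 to 8 rows; each row is the pose to reach, as a shift and turn from the pose commanded when the call began, along the tool's axes at that moment; what a row does not reach only later rows make up. A row lasts 1/12 s, in which the tool goes at most 41.7 mm and 7.16 degrees, less where a joint would pass 70% of its speed; a pose out of reach is approached as far as the arm can. A call with a gripper value outside its range is refused whole. The fingers move at their own pace and stop on an object; the grip force is fixed at half the most. Time passes only in rows, so rows that repeat a pose let the fingers close. It gives the time, the measured TCP pose, the force, the opening and the grip force at its end, in the units of the state.
- sense(): the state, without advancing time (a new reading comes with each control period).
- capture(name): name is "scene" or "side" or "wrist"; returns a dict with "pixels" (384x512x3 uint8, blue, green, red), "fovy" (degrees; the focal length in pixels is half the picture's height over the tangent of half this angle, whatever the lens; pixels are square), "cx", "cy" (the principal point, pixels), "k1" (the pictures are not rectified: a ray, as slopes to the right and down, at radius r is drawn at 1 + k1 r^2 times it, then the intrinsics apply), "rvec" (rotation vector, rad) and "tvec" (3), from world to camera coordinates, as OpenCV has them. Camera axes: x right, y down, z forward; pixel columns grow to the right and rows downward; lengths in m; the calibration is good to about 2 mm. A picture is of the moment at which its call begins. There is no depth.
- finish_job(): hands the job in; it is judged then, once.
The state is a dict: "time_s": time; "joints": joint angles; "joint_velocities": joint speeds; "effort": joint torques, N m; "tcp_pos": TCP position; "ee_rot": TCP orientation; "wrist_force": force on the tool from outside, world axes, zero at the start; "moment": the same for the moment, N m; "gripper_width": opening from 0.0 (shut) to 1.0 (fully open); "gripper_force": force on a finger pad.
Only numpy, scipy, OpenCV 4.12 (cv2) and the standard library are available. Lean on these libraries where they do the work, as an engineer would, in place of code of your own. Each camera call takes 0.05 s, during which the arm holds its last target. There are 200 camera calls.

TASK

Set up the stepped saw arbor on the cast-iron inspection plate for a run-out check: stand the two V-blocks on the plate in line with its end stop, their middles about 35 mm and 195 mm from the stop's tip, and lay the arbor across both vees so that it lies level, with its thick end about 5 mm short of the stop's tip; stand the dial gauge on the wide side of the plate with its plunger resting on top of the arbor's thin part, half-way between the shoulder and the nearest face of the V-block there, and pushed in by about half its travel. Leave the loose flange, nut and wrench alone.

Things in the scene. Friction and masses are not known exactly. Their poses are not given: they have to be found in the camera images.
- stop (a point): Tip of the end stop's screw on a fixed iron plate (290x170 mm, top 25 mm above the table); the tip is 42 mm above the plate. x: level, along the plate, the line for V-blocks and arbor; z up. From the tip the plate reaches 260 mm along +x, 30 mm back, 115 mm to +y (wide side), 55 mm to -y. Post 10-22 mm behind the tip, 44 mm wide, 56 mm tall; foot 66 mm wide, from 7 mm behind the tip.
- low_block_mid (a point): Low V-block, loose, steel, 350 g: 40 mm long (x, along its vee), 52 mm wide (y: grip across this), 32 mm high. Point: its centre, 16 mm above the underside. 90-degree vee on top, 36 mm wide, 18 mm deep. Same when turned half round. Carries the axis of a 40 mm round 42 mm above the plate, of a 20 mm round 28 mm above.
- tall_block_mid (a point): Tall V-block, loose, steel, 350 g: like the low one (40 mm along the vee x, 52 mm across y) but 46 mm high. Point: its centre, 23 mm above the underside. Same when turned half round. Carries the axis of a 20 mm round 42 mm above the plate, of a 40 mm round 56 mm above.
- arbor_mid (a point): Stepped steel arbor, loose, 0.6 kg, 230 mm long. Point: on the axis, mid-length; x from thick to thin (threaded) end. Thick part (diameter 40 mm) x = -115 to +5 mm, thin (20 mm) +5 to +115; shoulder at +5. Centre of mass and best grip at x = -34 mm. Starts in a fixed grooved batten under its thick part (34 mm wide, 18 mm high), axis 33 mm above the table; fingers fit beside the batten.
- gauge_grip (a point): Dial gauge on a stand, loose, 0.6 kg. Point: centre of the clamp head on the post (26 mm x, 22 mm y: grip across y, 40 mm high), 135 mm above the foot's underside. Foot 50x46 mm, 40 mm high, centred below it. A thin arm to -x carries the dial (52 mm, top 130 mm above the underside); its plunger points down 75 mm from the post axis on the -x side, free tip 47 mm above the underside.
- dial_tip (a point): Ball tip (lowest point, ball 6 mm diameter) of the gauge's plunger; it moves up with the plunger.
- plunger (a joint): How far the plunger is pushed up into the gauge, m: 0 free, 0.010 fully in; soft spring (about 0.4 to 1 N). With the gauge standing on the plate and the tip over the crown of the level thin part it reads about 0.005.
- flange: Bystander: loose blade flange washer, 36 mm across, 8 mm high; origin at its underside. Leave it alone.
- nut: Bystander: loose hexagon arbor nut, 26 mm across, 12 mm high; origin at its underside. Leave it alone.
- wrench: Bystander: loose flat arbor wrench, 231 mm long (y), 48 mm wide, 6 mm thick; origin at its underside. Leave it alone.
There are look-alikes about, which are no part of the job. What is shaped like the part that bears tall_block_mid but yellow is not meant.

How it is judged:
By the outcome, as a careful person would: the job done as asked, in the order asked, and still so for the second after the job is handed in, with the robot touching nothing.
It also fails if it takes over 131 s, if anything falls off the work surface, if the arm or the gripper's body presses on something with over 40 N, if the wrist force passes 120 N, or if a joint passes its speed limit or range.

## Working session

There is one attempt and no reset: what is moved stays moved. The work goes in short steps, Python scripts to look and compute and a tool call to move; the robot and the scene stay as the last step left them, time stands still between calls to the robot, and variables do not carry over. Pictures are saved under pics/ and viewed, at most 14 in all, crops included, and the job is handed in when it is done.

Besides the shell and the picture viewer there is one more tool, called after "Request:" in YAML: its name, and indented under it one key for each argument. arm_command: Moves the arm, as the interface text tells. Its arguments: {"type":"object","properties":{"deltas":{"type":"array"}},"required":["deltas"]}

```bash
ls; mkdir -p pics; cat > h.py <<'E'
import numpy as np, cv2
from station import sense, capture, finish_job, tip_reach
def cam(n):
    c=capture(n); np.save(f'pics/{n}.npy',c['pixels'])
    import pickle; pickle.dump(c,open(f'pics/{n}.pkl','wb')); return c
def load(n):
    import pickle; return pickle.load(open(f'pics/{n}.pkl','rb'))
def KD(c):
    f=c['pixels'].shape[0]/2/np.tan(np.radians(c['fovy'])/2)
    return np.array([[f,0,c['cx']],[0,f,c['cy']],[0,0,1.]]),np.array([c['k1'],0,0,0,0.])
def ray(c,uv):
    K,D=KD(c); n=cv2.undistortPointsIter(np.array(uv,float).reshape(-1,1,2),K,D,None,None,(3,100,1e-10)).reshape(-1,2)
    R=cv2.Rodrigues(np.array(c['rvec'],float))[0]; t=np.array(c['tvec'],float).ravel()
    d=np.c_[n,np.ones(len(n))]@R; return -R.T@t,d/np.linalg.norm(d,axis=1)[:,None]
def onz(c,uv,z):
    o,d=ray(c,uv); return o+d*((z-o[2])/d[:,2])[:,None]
def proj(c,P):
    K,D=KD(c); return cv2.projectPoints(np.array(P,float).reshape(-1,3),np.array(c['rvec'],float),np.array(c['tvec'],float),K,D)[0].reshape(-1,2)
def tri(c1,u1,c2,u2):
    A=np.zeros((3,3));b=np.zeros(3);R=[]
    for c,u in((c1,u1),(c2,u2)):
        o,d=ray(c,[u]);M=np.eye(3)-np.outer(d[0],d[0]);A+=M;b+=M@o;R.append((M,o))
    p=np.linalg.solve(A,b); return p,[np.linalg.norm(M@(p-o)) for M,o in R]
E
python3 - <<'E'
from h import *
np.set_printoptions(precision=4,suppress=True)
print(tip_reach,sense())
for n in('scene','side','wrist'):
    c=cam(n); cv2.imwrite(f'pics/{n}0.png',cv2.resize(c['pixels'],(800,600),interpolation=cv2.INTER_CUBIC))
    o,d=ray(c,[[256,192]]);print(n,c['fovy'],c['cx'],c['cy'],c['k1'],o,d)
E
```

```text
pics
0.019 {'time_s': 0.0, 'joints': array([ 88.4991,  22.0889,   0.3802,  -0.0293, -68.4126, -14.8178]), 'joint_velocities': array([-0.0335, -0.1404, -0.0317,  0.1094,  0.0518, -0.0693]), 'effort': array([ -0.    , -39.0667,  18.7403,   4.2199,   0.0111,  -0.0002]), 'tcp_pos': array([0.1754, 0.5993, 0.2405]), 'ee_rot': array([[ 0.9597, -0.2812, -0.0005],
       [-0.2812, -0.9597, -0.0021],
       [ 0.0001,  0.0022, -1.    ]]), 'wrist_force': array([-0.5052, -0.4834, -0.0129]), 'moment': array([-0.0351,  0.0154,  0.0035]), 'gripper_force': 0.0, 'gripper_width': 1.0023071150937246}
scene 57.2713464486027 253.35391213798954 189.51308262658213 -0.003723449201498727 [0.1694 0.465  0.8614] [[ 0.41   -0.475  -0.7786]]
side 53.75730158489497 254.497907871453 188.54606657731915 -0.11149283455352581 [ 0.5873 -0.904   0.5733] [[-0.0247  0.888  -0.4593]]
wrist 58.940473894277844 251.74793850008498 193.86461964565652 -0.08101978972644207 [0.2383 0.582  0.3846] [[-0.2332  0.0524 -0.971 ]]
```

View pics/scene0.png

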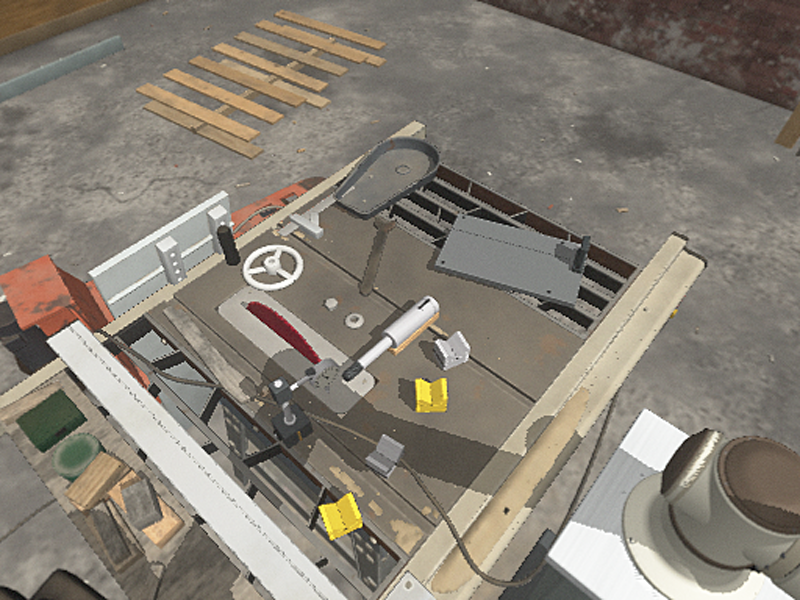

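View pics/side0.png

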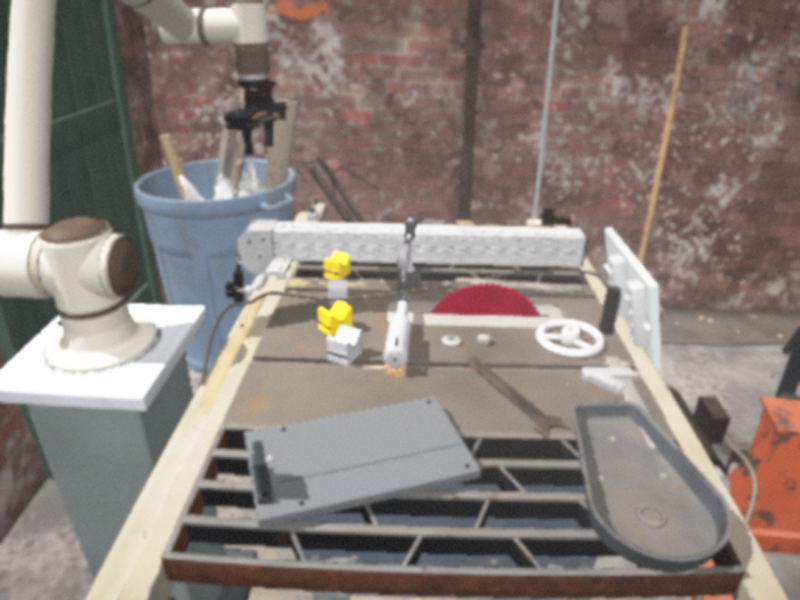

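The scene view (800x600) shows the plate at (515,260) with the stop post at (583,255). The arbor is at (395,335), thick end to the upper right, and the gauge at (290,410). The grey V-blocks are at (452,350) and (385,455), with yellow look-alikes at (432,393) and (340,515). The side view shows the same layout, and the plate is rotated a bit. Next, enlarged crops.

```bash
python3 - <<'E'
from h import *
a=load('scene')['pixels'];
cv2.imwrite('pics/crA.png',cv2.resize(a[185:335,165:320],None,fx=4,fy=4,interpolation=cv2.INTER_CUBIC)[:600])
cv2.imwrite('pics/crB.png',cv2.resize(a[125:225,240:400],None,fx=5,fy=5,interpolation=cv2.INTER_CUBIC))
b=load('side')['pixels']
cv2.imwrite('pics/crC.png',cv2.resize(b[130:340,145:315],None,fx=2.85,fy=2.85,interpolation=cv2.INTER_CUBIC))
E
```

```text
(no output)
```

View pics/crA.png

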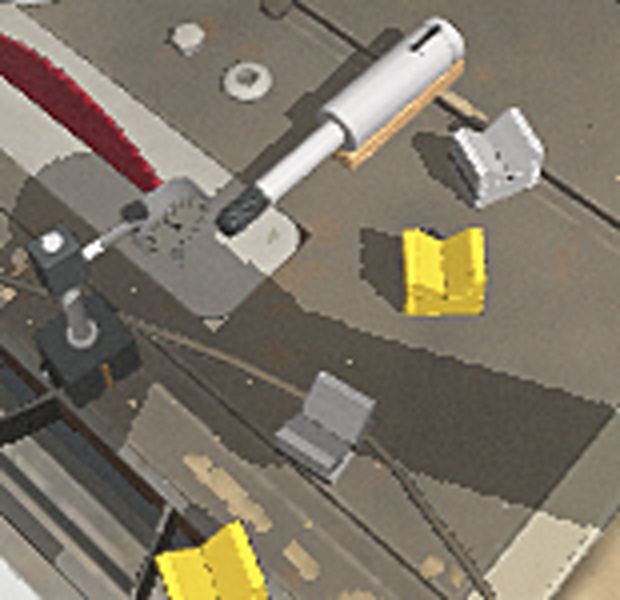

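View pics/crB.png

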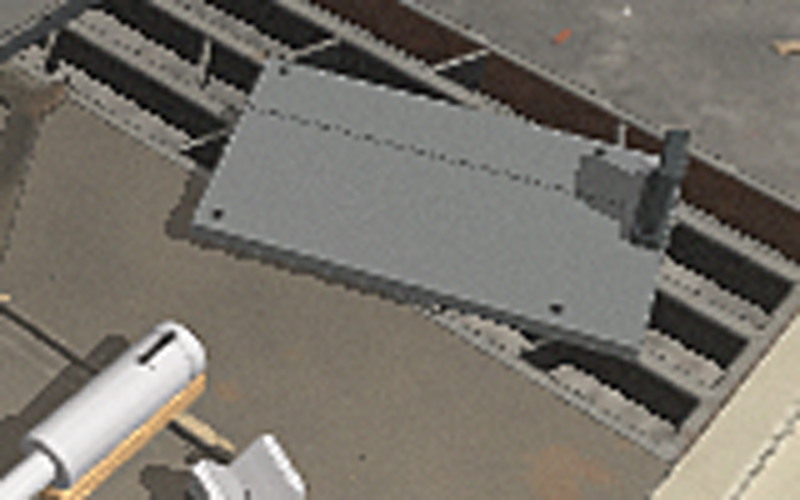

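View pics/crC.png

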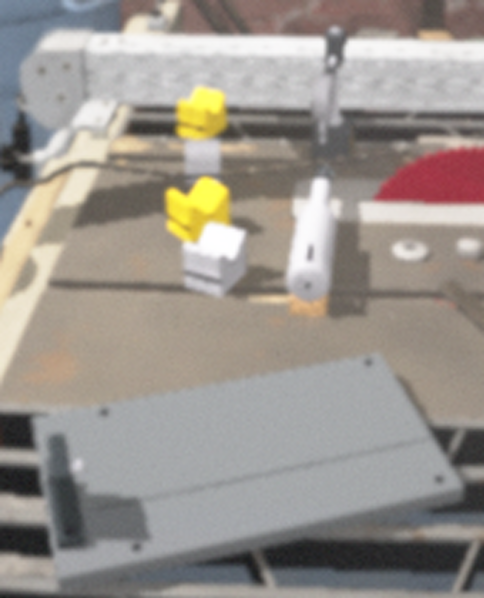

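Crop A shows four V-block shapes: yellow at (445,270) and (215,565), grey at (497,155) and (328,425). The yellow ones are look-alikes, so the two grey ones are meant, and their sizes decide which is low and which is tall. Crop B shows the plate with its scribed stop line and the stop post at the right. Crop C shows the stop tip as a white dot at (78,465) and the upper grey block at (213,260), which looks like the taller one. Next are coarse positions.

```bash
python3 - <<'E'
from h import *
np.set_printoptions(precision=4,suppress=True)
s=load('scene');d=load('side')
A=lambda *p:np.array(p,float)/4+[165,185]-.375
B=lambda *p:np.array(p,float)/5+[240,125]-.4
C=lambda *p:np.array(p,float)/2.85+[145,130]-.3
print('plate scene',onz(s,B((270,55),(195,230),(640,350)),.025))
print('plate side',onz(d,C((33,412),(375,355),(463,495),(62,585)),.025))
print('line side',onz(d,C((150,495),(425,440)),.025), 'tip',onz(d,C((78,465)),.067))
print('line scene',onz(s,B((265,110),(570,188)),.025))
for n,u in dict(greyU=(497,160),greyL=(328,425),yelU=(445,270),yelL=(215,575),gfoot=(88,350)).items(): print(n,onz(s,A(u),.03)[0])
print('head',onz(s,A((50,245)),.155), 'arbor ends thick/thin', onz(s,A((450,40),(235,215)),.033))
print('bystand',onz(s,A((247,80),(187,40)),.01))
# lower back block: heights via vertical extents in side (top,bottom) 
print('side greyU',onz(d,C((213,262)),.03), 'greyL',onz(d,C((203,155)),.03))
# wrist mount: cam offset in tool frame
w=load('wrist');S=sense();o,_=ray(w,[[256,192]]);R=S['ee_rot'];print('camoff',R.T@(o-S['tcp_pos']),R.T@cv2.Rodrigues(w['rvec'])[0].T)
E
```

```text
plate scene [[ 0.6783 -0.3242  0.025 ]
 [ 0.6136 -0.1598  0.025 ]
 [ 0.349  -0.2618  0.025 ]]
plate side [[ 0.349  -0.255   0.025 ]
 [ 0.6171 -0.1661  0.025 ]
 [ 0.6776 -0.3294  0.025 ]
 [ 0.4124 -0.4249  0.025 ]]
line side [[ 0.4557 -0.3396  0.025 ]
 [ 0.6535 -0.2716  0.025 ]] tip [[ 0.4123 -0.3576  0.067 ]]
line scene [[ 0.6472 -0.2777  0.025 ]
 [ 0.4523 -0.3516  0.025 ]]
greyU [ 0.4598 -0.0145  0.03  ]
greyL [0.418  0.2095 0.03  ]
yelU [0.432  0.0777 0.03  ]
yelL [0.4062 0.3198 0.03  ]
gfoot [0.5671 0.2739 0.03  ]
head [[0.5727 0.2733 0.155 ]] arbor ends thick/thin [[ 0.5514 -0.0748  0.033 ]
 [ 0.5655  0.1411  0.033 ]]
bystand [[0.6527 0.0417 0.01  ]
 [0.7144 0.0446 0.01  ]]
side greyU [[ 0.4648 -0.0336  0.03  ]] greyL [[0.426  0.1955 0.03  ]]
camoff [ 0.0652 -0.0007 -0.1439] [[ 0.0009 -0.9698 -0.244 ]
 [ 1.      0.0006  0.0011]
 [-0.001  -0.244   0.9698]]
```

```bash
cat >> h.py <<'E'
def go(xyz,a,S=None):
    "print row for TCP at xyz, tool down, tool x at a deg from world x"
    from scipy.spatial.transform import Rotation as Ro
    S=S or sense();R=S['ee_rot'];c,s=np.cos(np.radians(a)),np.sin(np.radians(a))
    T=np.array([[c,s,0],[s,-c,0],[0,0,-1.]])
    r=Ro.from_matrix(R.T@T).as_rotvec();d=R.T@(np.array(xyz)-S['tcp_pos'])*100
    n=max(np.linalg.norm(d)/4.17,np.degrees(np.linalg.norm(r))/7.16)
    print('row',np.round(r,3).tolist(),np.round(d,2).tolist(),'nrows>=%.1f'%n)
E
python3 -c "
from h import *
go((.47,.08,.26),0)"
```

```text
row [0.002, 0.0, -0.285] [42.86, 41.57, -1.85] nrows>=14.3
```

Request:
arm_command:
  deltas:
    - [0,0,0,21.4,20.8,-0.9,-1]
    - [0,0,0,21.4,20.8,-0.9,-1]
    - [0,0,0,21.4,20.8,-0.9,-1]
    - [0,0,0,21.4,20.8,-0.9,-1]
    - [0,0,0,21.4,20.8,-0.9,-1]
    - [0,0,0,21.4,20.8,-0.9,-1]
    - [0,0,0,21.4,20.8,-0.9,-1]
    - [0,0,0,21.4,20.8,-0.9,-1]

```text
time_s: 0.82
tcp_pos: [0.3235, 0.3352, 0.2507]
ee_rot: [[0.958, -0.285, -0.001], [-0.285, -0.958, -0.001], [-0.0, 0.002, -1.0]]
wrist_force: [-0.7, -0.5, 0.1]
gripper_width: 1.001
gripper_force: 0.0
```

Request:
arm_command:
  deltas:
    - [0.002,0,-0.285,21.4,20.8,-0.9,-1]
    - [0.002,0,-0.285,21.4,20.8,-0.9,-1]
    - [0.002,0,-0.285,21.4,20.8,-0.9,-1]
    - [0.002,0,-0.285,21.4,20.8,-0.9,-1]
    - [0.002,0,-0.285,21.4,20.8,-0.9,-1]
    - [0.002,0,-0.285,21.4,20.8,-0.9,-1]
    - [0.002,0,-0.285,21.4,20.8,-0.9,-1]
    - [0.002,0,-0.285,21.4,20.8,-0.9,-1]

```text
time_s: 1.48
tcp_pos: [0.4708, 0.077, 0.2595]
ee_rot: [[1.0, -0.003, 0.0], [-0.003, -1.0, 0.001], [0.0, -0.001, -1.0]]
wrist_force: [0.1, 0.2, -0.6]
gripper_width: 1.0
gripper_force: 0.0
```

```bash
python3 - <<'E'
from h import *
S=sense();print(S['time_s'],S['tcp_pos'],S['wrist_force'])
c=cam('wrist');import shutil;shutil.copy('pics/wrist.pkl','pics/w1.pkl')
cv2.imwrite('pics/w1.png',cv2.resize(c['pixels'],(800,600),interpolation=cv2.INTER_CUBIC))
E
```

```text
1.4833 [0.47075208 0.07698963 0.25952185] [ 0.08081315  0.23572923 -0.57893385]
```

View pics/w1.png

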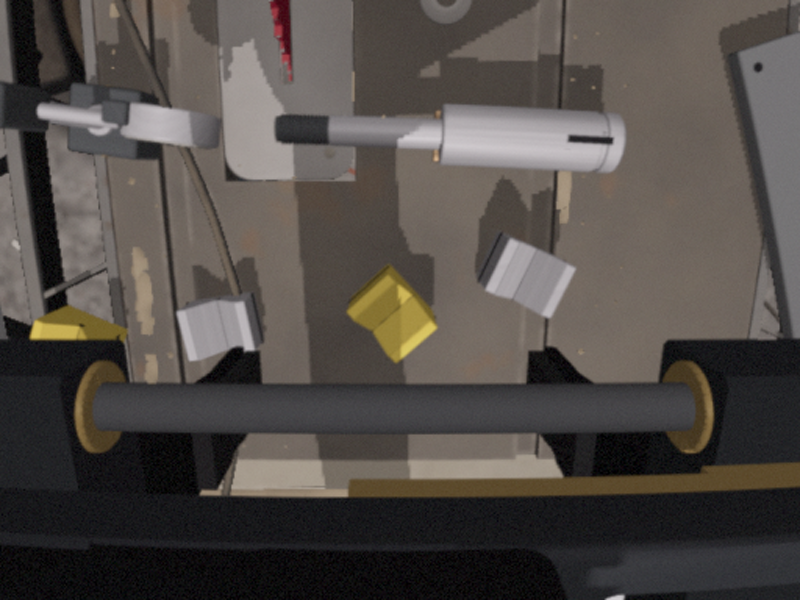

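Wrist view, 800x600: the grey blocks are at (220,325) on the left and (527,275) on the right, with a yellow one at (392,312) between them and another at (80,325). The arbor runs from its thin end at (276,128) to its thick end at (622,140), and the gauge head is at (110,110). An enlarged crop of the two grey candidates comes next.

```bash
python3 - <<'E'
from h import *
c=load('w1')['pixels']
f=lambda x0,y0:cv2.resize(c[y0:y0+74,x0:x0+50],None,fx=8,fy=8,interpolation=cv2.INTER_CUBIC)
f=lambda x0,y0:cv2.resize(c[y0:y0+62,x0:x0+66],None,fx=6,fy=6,interpolation=cv2.INTER_CUBIC)
cv2.imwrite('pics/w1c.png',np.hstack([f(108,180),f(304,145)]))
E
```

```text
(no output)
```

View pics/w1c.png

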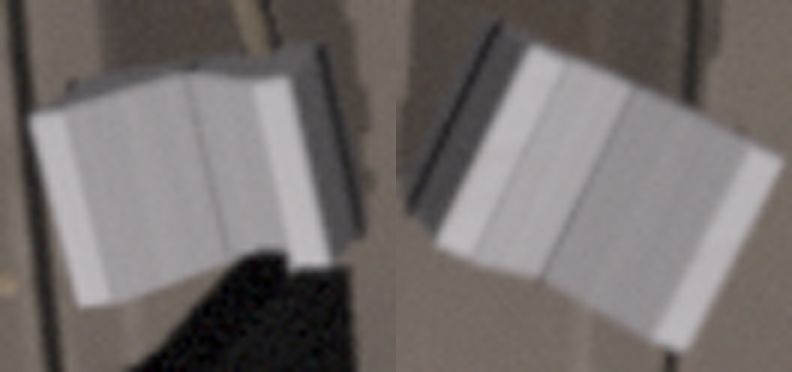

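Both enlarged crops are grey-steel V-blocks. The left one has top corners (30,117), (290,75), (332,268), (80,307); the right one has (533,43), (783,160), (687,352), (437,245). I test which height gives 52x40 mm.

```bash
python3 - <<'E'
from h import *
np.set_printoptions(precision=4,suppress=True)
w=load('w1')
Q={'L':(np.array([(30,117),(290,75),(332,268),(80,307)])/6+[108,180]-.42,np.array([(320,45),(362,235)])/6+[108,180]-.42),
'R':(np.array([(137,43),(387,160),(291,352),(41,245)])/6+[304,145]-.42,np.array([(104,22),(14,212)])/6+[304,145]-.42)}
for k,(q,b) in Q.items():
  B=onz(w,b,0.002)
  for z in(.032,.046):
    p=onz(w,q,z)[:,:2];e=np.roll(p,-1,0)-p;m=p.mean(0)
    ax=(p[3]-p[0]+p[2]-p[1]);ang=np.degrees(np.arctan2(ax[1],ax[0]))
    n=np.array([-ax[1],ax[0]])/np.linalg.norm(ax)
    print(k,z,'edges',np.linalg.norm(e,axis=1)*1000,'c',m,'vee ang',ang%180,'bottom edge dist',(B[:,:2]-m)@n*1000, 'len bot',np.linalg.norm(B[1]-B[0])*1000)
E
```

```text
L 0.032 edges [51.8472 38.8586 51.3536 39.0045] c [0.4217 0.2095] vee ang 8.355509726864625 bottom edge dist [23.6005 23.6723] len bot 41.03469660250925
L 0.046 edges [49.8938 37.3945 49.4188 37.535 ] c [0.426  0.2046] vee ang 8.355509726864625 bottom edge dist [18.0557 18.1275] len bot 41.03469660250925
R 0.032 edges [52.8433 40.3017 53.1073 41.2391] c [ 0.4606 -0.0202] vee ang 156.98427477340397 bottom edge dist [-26.7357 -26.9876] len bot 41.700981628452325
R 0.046 edges [50.8523 38.7833 51.1064 39.6854] c [ 0.4635 -0.0165] vee ang 156.98427477340394 bottom edge dist [-22.2324 -22.4843] len bot 41.700981628452325
```

```bash
python3 - <<'E'
from h import *
w=load('w1')
Q={'L':np.array([(30,117),(290,75),(332,268),(80,307)])/6+[108,180]-.42,'R':np.array([(137,43),(387,160),(291,352),(41,245)])/6+[304,145]-.42}
ims=[]
for cn,boxes,f in(('scene',{'L':(228,272),'R':(272,208)},8),('side',{'L':(200,170),'R':(198,200)},8)):
  c=load(cn)
  for k in 'LR':
    x0,y0=boxes[k];im=cv2.resize(c['pixels'][y0:y0+37,x0:x0+48],None,fx=f,fy=f,interpolation=cv2.INTER_CUBIC)
    for z,col in((.032,(0,0,255)),(.046,(0,255,0))):
      for p in proj(c,onz(w,Q[k],z)): cv2.circle(im,tuple(np.int32((p-[x0,y0]+.5)*f)),4,col,1)
    ims.append(im)
cv2.imwrite('pics/chk.png',np.vstack([np.hstack(ims[:2]),np.hstack(ims[2:])]))
E
```

```text
(no output)
```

View pics/chk.png

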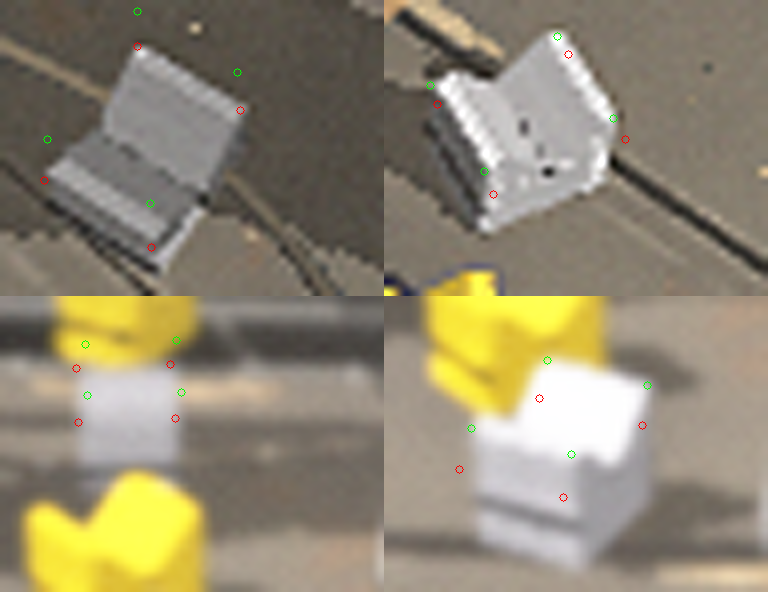

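The overlay settles it. The left block (wrist view (220,325)) matches the 32 mm predictions (red), so it is the low V-block. The right block (527,275) matches the 46 mm predictions (green), so it is the tall one. The dark line is a groove above the underside. Now a wrist view of the plate.

Request:
arm_command:
  deltas:
    - [0,0,0.9,1.7,30.6,-10,-1]
    - [0,0,0.9,1.7,30.6,-10,-1]
    - [0,0,0.9,1.7,30.6,-10,-1]
    - [0,0,0.9,1.7,30.6,-10,-1]
    - [0,0,0.9,1.7,30.6,-10,-1]
    - [0,0,0.9,1.7,30.6,-10,-1]
    - [0,0,0.9,1.7,30.6,-10,-1]
    - [0,0,0.9,1.7,30.6,-10,-1]

```text
time_s: 2.2
tcp_pos: [0.4864, -0.2283, 0.3599]
ee_rot: [[0.617, -0.787, 0.001], [-0.787, -0.617, 0.001], [-0.0, -0.002, -1.0]]
wrist_force: [0.8, 0.2, 0.0]
gripper_width: 0.998
gripper_force: 0.0
```

Request:
arm_command:
  deltas:
    - [0,0,0.33,0,0,0,-1]
    - [0,0,0.33,0,0,0,-1]
    - [0,0,0.33,0,0,0,-1]
    - [0,0,0.33,0,0,0,-1]
    - [0,0,0.33,0,0,0,-1]
    - [0,0,0.33,0,0,0,-1]

```text
time_s: 2.7
tcp_pos: [0.4866, -0.2255, 0.3588]
ee_rot: [[0.337, -0.942, -0.0], [-0.942, -0.337, 0.002], [-0.002, -0.001, -1.0]]
wrist_force: [0.4, -0.5, 0.5]
gripper_width: 1.002
gripper_force: 0.0
```

```bash
python3 - <<'E'
from h import *
np.set_printoptions(precision=4,suppress=True)
S=sense();print(S['time_s'],S['tcp_pos'],S['joints'])
c=cam('wrist');import shutil;shutil.copy('pics/wrist.pkl','pics/w2.pkl')
cv2.imwrite('pics/w2.png',cv2.resize(c['pixels'],(800,600),interpolation=cv2.INTER_CUBIC))
y=load('w1');print('yelL right corner',onz(y,np.array([[127,325],[80,305]])/1.5625,.046))
E
```

```text
2.7 [ 0.4866 -0.2255  0.3588] [ -7.5979   9.8244   0.186   -0.1241 -80.3781  27.2889]
yelL right corner [[0.4303 0.2693 0.046 ]
 [0.4452 0.3028 0.046 ]]
```

View pics/w2.png

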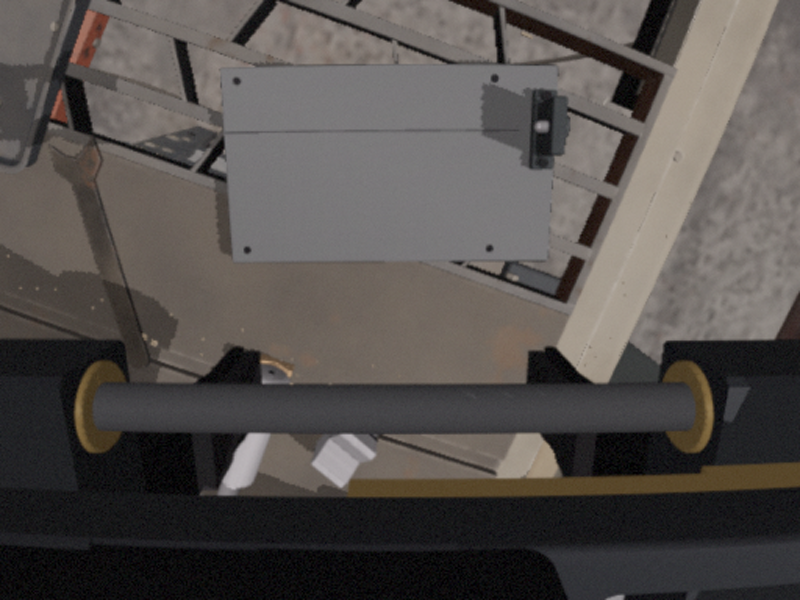

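Wrist view 2 shows the plate with corners near (222,67), (557,65), (548,261), (235,261), the scribed line at row ~131 and the stop post at (542,128). I extract the plate outline by flood fill and cast it onto z = 25 mm.

```bash
cat > plate.py <<'E'
from h import *
np.set_printoptions(precision=4,suppress=True)
def linefit(P):
    for _ in range(3):
        vx,vy,x,y=cv2.fitLine(P.astype(np.float32),cv2.DIST_HUBER,0,1e-4,1e-4).ravel()
        r=np.abs((P[:,0]-x)*-vy+(P[:,1]-y)*vx);P=P[r<max(.0008,np.median(r)*2)]
    s=np.sign(vx) ; return np.array([vx,vy])*s,np.array([x,y])
def plate(n,seed,near):
    c=load(n);im=cv2.GaussianBlur(c['pixels'],(3,3),0);m=np.zeros((386,514),np.uint8)
    cv2.floodFill(im.copy(),m,seed,0,(14,)*3,(14,)*3,4|(255<<8)|cv2.FLOODFILL_MASK_ONLY|cv2.FLOODFILL_FIXED_RANGE)
    m=cv2.morphologyEx(m[1:-1,1:-1],cv2.MORPH_CLOSE,np.ones((5,5)))
    k=max(cv2.findContours(m,cv2.RETR_EXTERNAL,cv2.CHAIN_APPROX_NONE)[0],key=cv2.contourArea).reshape(-1,2).astype(float)
    P=onz(c,k,.025)[:,:2]
    a=np.radians(near);u=np.array([np.cos(a),np.sin(a)]);v=np.array([-u[1],u[0]]);o=np.array([.510,-.290])
    X,Y=(P-o)@u,(P-o)@v
    out={}
    for nm,sel in dict(yp=(Y>.07)&(abs(X)<.12),ym=(Y<-.07)&(abs(X)<.1),xp=(X>.13)&(abs(Y)<.06),xm=(X<-.13)&(abs(Y)<.06)).items():
        if sel.sum()>15:
            d,p=linefit(P[sel]);out[nm]=(d,p,np.degrees(np.arctan2(d[1],d[0])));print(n,nm,sel.sum(),'ang %.2f'%out[nm][2],'off uv',((p-o)@u).round(4),((p-o)@v).round(4))
    return out
if __name__=='__main__':
    plate('w2',(250,120),19.6);plate('side',(240,290),19.6);plate('scene',(330,165),19.6)
    # scribe line: darkest row per column in w2
    c=load('w2');g=cv2.cvtColor(c['pixels'],cv2.COLOR_BGR2GRAY).astype(float)
    q=[]
    for x in range(155,305):
        col=g[76:92,x];w=np.clip(np.median(col)-col-4,0,None)
        if w.sum()>5:q.append((x,76+(w*np.arange(16)).sum()/w.sum()))
    P=onz(c,q,.025)[:,:2];d,p=linefit(P);print('scribe',len(q),np.degrees(np.arctan2(d[1],d[0])),((p-[.51,-.29])@[np.cos(.3421),np.sin(.3421)]),((p-[.51,-.29])@[-np.sin(.3421),np.cos(.3421)]))
E
python3 plate.py
```

```text
w2 yp 234 ang 17.67 off uv 0.0446 0.0843
w2 ym 166 ang 0.33 off uv 0.017 -0.1054
w2 xp 105 ang -69.61 off uv 0.1454 0.0081
w2 xm 136 ang -89.76 off uv -0.2136 0.0016
side yp 102 ang 19.03 off uv 0.0092 0.0809
side ym 113 ang 19.88 off uv 0.0005 -0.0828
side xp 33 ang -70.50 off uv 0.1444 -0.0135
side xm 68 ang 8.68 off uv -0.165 0.0423
scene yp 75 ang 20.15 off uv -0.0028 0.0783
scene ym 57 ang 20.72 off uv 0.044 -0.0842
scene xp 23 ang -70.82 off uv 0.1442 -0.0208
scene xm 52 ang -8.90 off uv -0.1647 0.0178
scribe 150 20.023127 0.029472963051208497 -0.029863828289170353
```

```bash
python3 - <<'E'
from plate import *
a=np.radians(20);u=np.array([np.cos(a),np.sin(a)]);v=np.array([-u[1],u[0]]);o=np.array([.51,-.29])
def uv(P): P=P[:,:2]-o; return np.c_[P@u,P@v]*1000
c=load('w2')
print('corners',uv(onz(c,np.array([(222,67),(557,65),(548,261),(235,261)])/1.5625-.2,.025)))
# scribe in scene & side
for n,seg in(('scene',((245+50,125+21),(354,163))),('side',((198,304),(294,284)))):
    c=load(n);g=cv2.cvtColor(c['pixels'],cv2.COLOR_BGR2GRAY).astype(np.float32);q=[]
    (x0,y0),(x1,y1)=seg
    for x in range(x0+4,x1-4):
        yc=int(round(y0+(y1-y0)*(x-x0)/(x1-x0)));col=g[yc-4:yc+5,x];w=np.clip(np.median(col)-col-4,0,None)
        if w.sum()>5:q.append((x,yc-4+(w*np.arange(9)).sum()/w.sum()))
    P=onz(c,q,.025)[:,:2];d,p=linefit(P);print(n,len(q),np.degrees(np.arctan2(d[1],d[0])),uv(p[None]))
c=load('w2')
print('scribe w2',uv(onz(c,np.array([(230,131),(515,130)])/1.5625-.2,.025)))
print('post w2 top', uv(onz(c,np.array([(531,91),(531,167),(552,91),(552,167),(540,126)])/1.5625-.2,.081)))
cv2.imwrite('pics/tip.png',np.hstack([cv2.resize(c['pixels'][45:120,315:375],None,fx=6.5,fy=6.5,interpolation=cv2.INTER_CUBIC),cv2.resize(load('side')['pixels'][265:340,150:210],None,fx=6.5,fy=6.5,interpolation=cv2.INTER_CUBIC)]))
E
```

```text
corners [[ 145.4305  -84.5817]
 [-140.486   -84.6662]
 [-141.8321   84.9889]
 [ 145.1134   83.6026]]
scene 35 19.96237 [[ 24.2511 -35.3683]]
side 87 19.932077 [[ 31.2223 -30.8184]]
scribe w2 [[ 141.6707  -31.2349]
 [-106.2418  -30.3502]]
post w2 top [[-105.0471  -55.2031]
 [-107.5521    1.3299]
 [-121.1638  -55.4228]
 [-124.0969    1.2148]
 [-113.1139  -29.5449]]
```

View pics/tip.png

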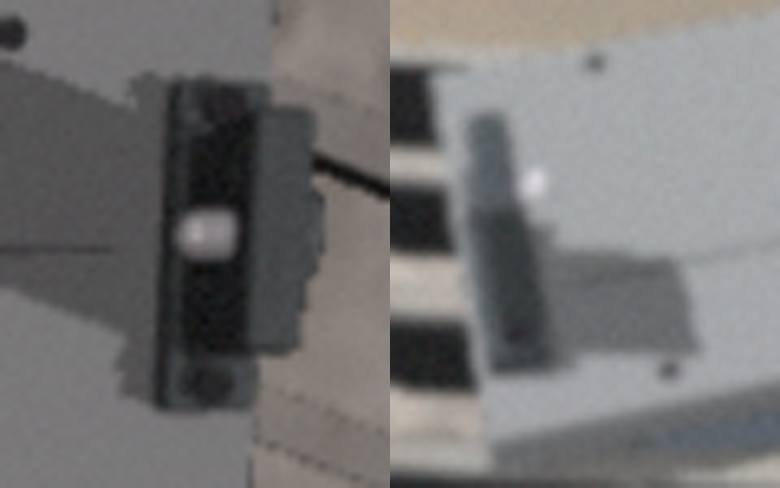

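Left crop: the white screw tip protrudes from the post, with its front end at (178,233). Right crop (side view): the tip dot is at (535,184). I triangulate it.

```bash
python3 - <<'E'
from plate import *
a=np.radians(20);u=np.array([np.cos(a),np.sin(a)]);v=np.array([-u[1],u[0]]);o=np.array([.51,-.29])
uv=lambda P:np.c_[(P[:,:2]-o)@u,(P[:,:2]-o)@v]*1000
c=load('w2');s=load('side')
w=[342.0,80.4]
print('w2 tip @67',uv(onz(c,[w,[315+240/6.5-.4,80.4]],.067)))
for q in((173.8,292.9),(171.9,292.9)): p,r=tri(c,w,s,q);print(p,uv(p[None]),r);print('side@67',uv(onz(s,[q],.067)))
print('foot front w2 (z .025..)',uv(onz(c,[[315+160/6.5-.4,45+380/6.5]],.03)))
y=load('w1')
for n,c in(('w1',y),):
  # arbor: edges in 800px coords
  A=np.array([(276,128),(328,131),(441,135),(623,139)])/1.5625-.2
  print('arbor pts',onz(c,A,.033))
E
```

```text
w2 tip @67 [[-112.5824  -30.6413]
 [-124.5193  -30.7676]]
[ 0.4151 -0.3573  0.0669] [[-112.1454  -30.7539]] [np.float64(0.0004654983693560362), np.float64(0.00046549836935615537)]
side@67 [[-111.7167  -31.1128]]
[ 0.4133 -0.3575  0.0667] [[-113.9974  -30.3772]] [np.float64(0.0013296421123371624), np.float64(0.0013296421123371283)]
side@67 [[-115.2558  -30.0843]]
foot front w2 (z .025..) [[-119.6709   -3.1913]]
arbor pts [[ 0.5647  0.157   0.033 ]
 [ 0.5624  0.1219  0.033 ]
 [ 0.5595  0.046   0.033 ]
 [ 0.5583 -0.0788  0.033 ]]
```

```bash
python3 - <<'E'
from h import *
np.set_printoptions(precision=4,suppress=True)
s=load('scene');print(onz(s,np.array([(240,520),(268,597),(158,560)])/4+[165,185]-.4,.046))
go((.4217,.2095,.13),8.4)
E
```

```text
[[0.413  0.2909 0.046 ]
 [0.3709 0.3115 0.046 ]
 [0.432  0.3382 0.046 ]]
row [-0.002, 0.001, -1.374] [-43.11, -8.5, 22.97] nrows>=11.9
```

Request:
arm_command:
  deltas:
    - [-0.002,0.001,0,-21.5,-4.2,11,-0.6]
    - [-0.002,0.001,0,-21.5,-4.2,11,-0.6]
    - [-0.002,0.001,0,-21.5,-4.2,11,-0.6]
    - [-0.002,0.001,0,-21.5,-4.2,11,-0.6]
    - [-0.002,0.001,0,-21.5,-4.2,11,-0.6]
    - [-0.002,0.001,0,-21.5,-4.2,11,-0.6]
    - [-0.002,0.001,0,-21.5,-4.2,11,-0.6]

```text
time_s: 3.33
tcp_pos: [0.4515, -0.0051, 0.2464]
ee_rot: [[0.341, -0.94, -0.007], [-0.94, -0.341, 0.001], [-0.003, 0.006, -1.0]]
wrist_force: [-1.0, -0.7, -1.3]
gripper_width: 0.803
gripper_force: 0.0
```

Request:
arm_command:
  deltas:
    - [0,0,-0.9,-21.6,-4.3,11.9,-0.6]
    - [0,0,-0.9,-21.6,-4.3,11.9,-0.6]
    - [0,0,-0.9,-21.6,-4.3,11.9,-0.6]
    - [0,0,-0.9,-21.6,-4.3,11.9,-0.6]
    - [0,0,-0.9,-21.6,-4.3,11.9,-0.6]
    - [0,0,-0.9,-21.6,-4.3,11.9,-0.6]
    - [0,0,-0.9,-21.6,-4.3,11.9,-0.6]
    - [0,0,-0.9,-21.6,-4.3,11.9,-0.6]

```text
time_s: 4.0
tcp_pos: [0.4219, 0.2105, 0.1295]
ee_rot: [[0.949, -0.316, -0.003], [-0.317, -0.949, -0.001], [-0.002, 0.002, -1.0]]
wrist_force: [-0.1, 0.0, 0.7]
gripper_width: 0.799
gripper_force: 0.0
```

Request:
arm_command:
  deltas:
    - [0,0,-0.474,0,0,0,-0.6]
    - [0,0,-0.474,0,0,0,-0.6]
    - [0,0,-0.474,0,0,0,-0.6]
    - [0,0,-0.474,0,0,0,-0.6]
    - [0,0,-0.474,0,0,0,-0.6]
    - [0,0,-0.474,0,0,0,-0.6]
    - [0,0,-0.474,0,0,0,-0.6]

```text
time_s: 4.58
tcp_pos: [0.4227, 0.2086, 0.131]
ee_rot: [[0.99, 0.14, -0.001], [0.14, -0.99, 0.001], [-0.0, -0.001, -1.0]]
wrist_force: [0.0, -0.0, -0.3]
gripper_width: 0.798
gripper_force: 0.0
```

```bash
python3 - <<'E'
from h import *
go((.4217,.2095,.07),8.4);go((.4217,.2095,.026),8.4);S=sense();print(S['joints'],S['gripper_width'],S['wrist_force'])
E
```

```text
row [-0.001, 0.0, -0.006] [-0.08, -0.1, 6.1] nrows>=1.5
row [-0.001, 0.0, -0.006] [-0.08, -0.09, 10.5] nrows>=2.5
[ 46.0433336   14.06315758 -29.36222428  -0.08602216 -46.55697163
  52.0624184 ] 0.7980959892823349 [ 0.0393915  -0.03510518 -0.28604021]
```

Request:
arm_command:
  deltas:
    - [0,0,0,-0.1,-0.1,2.5,-0.6]
    - [0,0,0,-0.1,-0.1,5,-0.6]
    - [0,0,0,-0.1,-0.1,7.5,-0.6]
    - [0,0,0,-0.1,-0.1,9.5,-0.6]
    - [0,0,0,-0.1,-0.1,10.5,-0.6]
    - [0,0,0,-0.1,-0.1,10.5,-0.6]
    - [0,0,0,-0.1,-0.1,10.5,1]
    - [0,0,0,-0.1,-0.1,10.5,1]

```text
time_s: 5.25
tcp_pos: [0.4217, 0.2103, 0.0263]
ee_rot: [[0.99, 0.143, 0.0], [0.143, -0.99, 0.001], [0.0, -0.001, -1.0]]
wrist_force: [0.3, 0.0, 0.3]
gripper_width: 0.719
gripper_force: 0.0
```

Request:
arm_command:
  deltas:
    - [0,0,0,0,0,0,1]
    - [0,0,0,0,0,0,1]
    - [0,0,0,0,0,0,1]
    - [0,0,0,0,0,0,1]
    - [0,0,0,0,0,0,1]
    - [0,0,0,0,0,0,1]

```text
time_s: 5.75
tcp_pos: [0.4216, 0.2102, 0.0265]
ee_rot: [[0.99, 0.144, 0.0], [0.144, -0.99, 0.001], [0.0, -0.001, -1.0]]
wrist_force: [-0.6, -1.9, 6.8]
gripper_width: 0.591
gripper_force: 30.0
```

```bash
python3 - <<'E'
from h import *
np.set_printoptions(precision=4,suppress=True)
S=sense();print(S['gripper_width']*87,S['wrist_force'],S['tcp_pos'])
c=cam('wrist');import shutil;shutil.copy('pics/wrist.pkl','pics/w3.pkl');cv2.imwrite('pics/w3.png',cv2.resize(c['pixels'],(800,600)))
go((.4217,.2095,.17),8.4);go((.4475,-.3454,.17),20)
E
```

```text
51.45933895736194 [-0.6222 -1.8826  6.7535] [0.4216 0.2102 0.0265]
row [-0.001, -0.0, -0.002] [0.01, 0.05, -14.35] nrows>=3.4
row [-0.001, -0.0, -0.205] [-5.42, 55.34, -14.42] nrows>=13.8
```

Request:
arm_command:
  deltas:
    - [0,0,0,0,0,-2,1]
    - [0,0,0,0,0,-5,1]
    - [0,0,0,0,0,-8,1]
    - [0,0,0,0,0,-11,1]
    - [0,0,0,0,0,-14.4,1]
    - [0,0,0,0,0,-14.4,1]

```text
time_s: 6.3
tcp_pos: [0.4241, 0.2122, 0.1757]
ee_rot: [[0.989, 0.145, 0.009], [0.145, -0.989, 0.009], [0.01, -0.007, -1.0]]
wrist_force: [1.7, 1.8, -2.0]
gripper_width: 0.595
gripper_force: 30.0
```

Request:
arm_command:
  deltas:
    - [0,0,0,-0.2,2,0,1]
    - [0,0,0,-0.5,5.5,0,1]
    - [0,0,0,-0.9,9.2,0,1]
    - [0,0,0,-1.2,12.9,0,1]
    - [0,0,0,-1.6,16.6,0,1]
    - [0,0,0,-2,20.3,0,1]
    - [0,0,0,-2.4,24,0,1]
    - [0,0,0,-2.7,27.7,0,1]

```text
time_s: 6.97
tcp_pos: [0.4327, -0.0698, 0.1683]
ee_rot: [[0.99, 0.143, -0.003], [0.143, -0.99, 0.001], [-0.003, -0.001, -1.0]]
wrist_force: [1.4, 0.3, -3.7]
gripper_width: 0.596
gripper_force: 30.0
```

Request:
arm_command:
  deltas:
    - [0,0,-0.03,-0.4,3.7,0,1]
    - [0,0,-0.06,-0.7,7.4,0,1]
    - [0,0,-0.09,-1.1,11.1,0,1]
    - [0,0,-0.12,-1.4,14.8,0,1]
    - [0,0,-0.15,-1.8,18.5,0,1]
    - [0,0,-0.18,-2.1,22,0,1]
    - [0,0,-0.205,-2.5,25.5,0,1]
    - [0,0,-0.205,-2.7,27.7,0,1]

```text
time_s: 7.63
tcp_pos: [0.4464, -0.3486, 0.1674]
ee_rot: [[0.94, 0.34, -0.003], [0.34, -0.94, 0.002], [-0.002, -0.003, -1.0]]
wrist_force: [0.8, 0.3, -3.6]
gripper_width: 0.596
gripper_force: 30.0
```

```bash
python3 - <<'E'
from h import *
S=sense();print(S['gripper_width']*87,S['wrist_force'],S['tcp_pos'])
go((.4475,-.3454,.054),20)
E
```

```text
51.8517996890189 [ 0.8072765   0.29804455 -3.59027263] [ 0.44638463 -0.34863361  0.16736705]
row [-0.003, 0.002, -0.002] [0.24, -0.24, 11.34] nrows>=2.7
```

Request:
arm_command:
  deltas:
    - [-0.003,0.002,-0.002,0.2,-0.2,2,1]
    - [-0.003,0.002,-0.002,0.2,-0.2,4.5,1]
    - [-0.003,0.002,-0.002,0.2,-0.2,7,1]
    - [-0.003,0.002,-0.002,0.2,-0.2,9.5,1]
    - [-0.003,0.002,-0.002,0.2,-0.2,10.8,1]
    - [-0.003,0.002,-0.002,0.2,-0.2,10.8,1]
    - [-0.003,0.002,-0.002,0.2,-0.2,10.8,1]
    - [-0.003,0.002,-0.002,0.2,-0.2,10.8,1]

```text
time_s: 8.3
tcp_pos: [0.449, -0.3438, 0.0617]
ee_rot: [[0.939, 0.344, 0.003], [0.344, -0.939, -0.002], [0.002, 0.003, -1.0]]
wrist_force: [-0.4, 0.4, -3.0]
gripper_width: 0.593
gripper_force: 30.0
```

```bash
python3 - <<'E'
from h import *
np.set_printoptions(precision=4,suppress=True)
S=sense();print(S['wrist_force'],S['tcp_pos'])
go((.4475,-.3454,.0515),20)
s=cam('side')
cv2.imwrite('pics/s1.png',cv2.resize(s['pixels'][255:345,150:290],None,fx=5.5,fy=5.5,interpolation=cv2.INTER_CUBIC))
E
```

```text
[-0.3689  0.3841 -2.9533] [ 0.449  -0.3438  0.0617]
row [0.003, -0.002, 0.002] [-0.2, 0.1, 1.02] nrows>=0.3
```

View pics/s1.png

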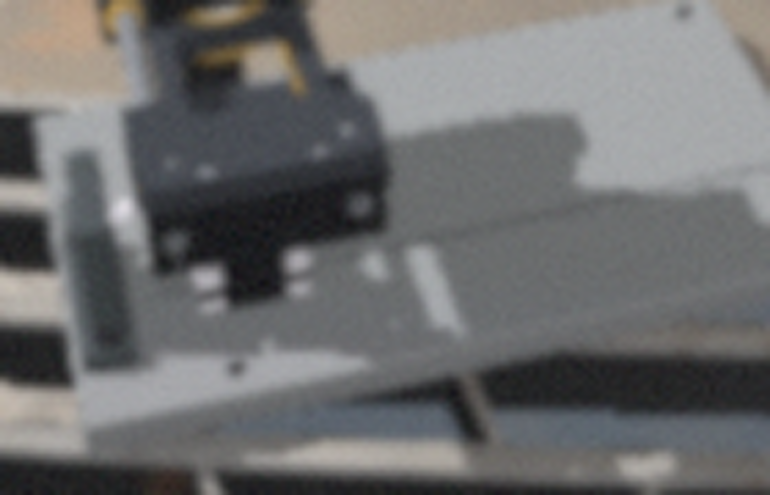

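The low block hangs just above the plate in front of the stop tip at (120,212), held straight at (250,270). I lower it.

Request:
arm_command:
  deltas:
    - [0,0,0,-0.1,0.1,0.3,1]
    - [0,0,0,-0.1,0.1,0.6,1]
    - [0,0,0,-0.1,0.1,0.8,1]
    - [0,0,0,-0.1,0.1,0.8,1]
    - [0,0,0,-0.1,0.1,0.8,1]
    - [0,0,0,-0.1,0.1,0.8,1]

```text
time_s: 8.85
tcp_pos: [0.448, -0.3449, 0.0534]
ee_rot: [[0.939, 0.344, 0.002], [0.344, -0.939, -0.002], [0.001, 0.002, -1.0]]
wrist_force: [0.5, -0.0, -3.3]
gripper_width: 0.593
gripper_force: 30.0
```

```bash
python3 - <<'E'
from h import *
np.set_printoptions(precision=4,suppress=True)
S=sense();print(S['wrist_force'],S['tcp_pos'],S['joint_velocities'])
go((.4475,-.3454,.0515),20)
E
```

```text
[ 0.5332 -0.0479 -3.2731] [ 0.448  -0.3449  0.0534] [-0.043   0.0511  0.0211  0.0276  0.021   0.0581]
row [0.002, -0.001, 0.002] [-0.06, 0.03, 0.19] nrows>=0.0
```

Request:
arm_command:
  deltas:
    - [0,0,0,-0.05,0,0.1,1]
    - [0,0,0,-0.05,0,0.2,1]
    - [0,0,0,-0.05,0,0.2,1]
    - [0,0,0,-0.05,0,0.2,1]

```text
time_s: 9.18
tcp_pos: [0.4475, -0.3451, 0.0516]
ee_rot: [[0.939, 0.344, 0.002], [0.344, -0.939, -0.002], [0.001, 0.003, -1.0]]
wrist_force: [-0.2, 0.5, 0.6]
gripper_width: 0.592
gripper_force: 30.0
```

Request:
arm_command:
  deltas:
    - [0,0,0,0,0,0,-0.5]
    - [0,0,0,0,0,0,-0.5]
    - [0,0,0,0,0,0,-0.5]
    - [0,0,0,0,0,0,-0.5]
    - [0,0,0,0,0,-1.5,-0.5]
    - [0,0,0,0,0,-5,-0.5]
    - [0,0,0,0,0,-9,-0.5]
    - [0,0,0,0,0,-12,-0.5]

```text
time_s: 9.85
tcp_pos: [0.4478, -0.3453, 0.1741]
ee_rot: [[0.939, 0.345, 0.004], [0.345, -0.939, -0.003], [0.002, 0.005, -1.0]]
wrist_force: [0.0, -0.3, 1.2]
gripper_width: 0.75
gripper_force: 0.0
```

```bash
python3 - <<'E'
from h import *
S=sense();print(S['wrist_force'],S['tcp_pos'])
go((.4635,-.0165,.12),-23)
E
```

```text
[ 0.01729517 -0.33204852  1.23744228] [ 0.44784536 -0.34534358  0.17410965]
row [0.003, -0.004, 0.753] [12.79, -30.36, 5.3] nrows>=8.0
```

Request:
arm_command:
  deltas:
    - [0,-0.003,0.1,2,-4,0,-0.55]
    - [0.002,-0.003,0.2,3.5,-8,0.5,-0.55]
    - [0.002,-0.003,0.3,5,-12,1,-0.55]
    - [0.002,-0.003,0.4,6.5,-15.7,1.5,-0.55]
    - [0.002,-0.003,0.5,8.2,-19.4,2,-0.55]
    - [0.002,-0.003,0.6,9.7,-23,3,-0.55]
    - [0.002,-0.003,0.7,11.2,-26.6,4,-0.55]
    - [0.002,-0.003,0.753,12.8,-30.3,5,-0.55]

```text
time_s: 10.52
tcp_pos: [0.4628, -0.0229, 0.123]
ee_rot: [[0.919, -0.395, 0.0], [-0.395, -0.919, 0.001], [0.0, -0.001, -1.0]]
wrist_force: [-0.0, -0.4, -0.0]
gripper_width: 0.775
gripper_force: 0.0
```

Request:
arm_command:
  deltas:
    - [0,0,0,0,0,0,-0.55]
    - [0,0,0,0,0,0,-0.55]
    - [0,0,0,0,0,0,-0.55]

```text
time_s: 10.77
tcp_pos: [0.463, -0.0244, 0.1229]
ee_rot: [[0.921, -0.39, -0.001], [-0.39, -0.921, 0.0], [-0.001, 0.0, -1.0]]
wrist_force: [-1.1, -1.2, 0.6]
gripper_width: 0.775
gripper_force: 0.0
```

```bash
python3 - <<'E'
from h import *
S=sense();print(S['wrist_force'],S['tcp_pos'],S['gripper_width'])
go((.4635,-.0165,.033),-23)
E
```

```text
[-1.10506253 -1.21817252  0.63553196] [ 0.46296146 -0.02441798  0.12291839] 0.7748126825553057
row [0.0, 0.001, 0.001] [-0.25, -0.75, 8.99] nrows>=2.2
```

Request:
arm_command:
  deltas:
    - [0,0,0,-0.25,-0.75,1.5,-0.55]
    - [0,0,0,-0.25,-0.75,4,-0.55]
    - [0,0,0,-0.25,-0.75,6.5,-0.55]
    - [0,0,0,-0.25,-0.75,8,-0.55]
    - [0,0,0,-0.25,-0.75,9,-0.55]
    - [0,0,0,-0.25,-0.75,9,-0.55]
    - [0,0,0,-0.25,-0.75,9,-0.55]
    - [0,0,0,-0.25,-0.75,9,1]

```text
time_s: 11.43
tcp_pos: [0.4641, -0.0174, 0.0336]
ee_rot: [[0.92, -0.392, 0.001], [-0.392, -0.92, 0.001], [0.0, -0.001, -1.0]]
wrist_force: [0.5, -0.5, 1.1]
gripper_width: 0.749
gripper_force: 0.0
```

Request:
arm_command:
  deltas:
    - [0,0,0,0,0,0,1]
    - [0,0,0,0,0,0,1]
    - [0,0,0,0,0,0,1]
    - [0,0,0,0,0,0,1]
    - [0,0,0,0,0,0,1]
    - [0,0,0,0,0,0,1]

```text
time_s: 11.93
tcp_pos: [0.464, -0.0166, 0.0336]
ee_rot: [[0.921, -0.391, 0.0], [-0.391, -0.921, 0.0], [0.0, -0.001, -1.0]]
wrist_force: [0.0, -0.8, 6.9]
gripper_width: 0.597
gripper_force: 30.0
```

```bash
python3 - <<'E'
from h import *
S=sense();print(S['wrist_force'],S['tcp_pos'],S['gripper_width']*87)
go((.4635,-.0165,.16),-23)
go((.5978,-.2907,.16),20)
E
```

```text
[ 0.04129388 -0.77705694  6.90446162] [ 0.4640389  -0.01659098  0.03363566] 51.92972211085795
row [-0.001, -0.0, 0.0] [-0.05, 0.01, -12.64] nrows>=3.0
row [-0.0, -0.0, -0.75] [23.02, 20.0, -12.64] nrows>=7.9
```

Request:
arm_command:
  deltas:
    - [0,0,0,0,0,-2,1]
    - [0,0,0,0,0,-5,1]
    - [0,0,0,0,0,-8,1]
    - [0,0,0,0,0,-11,1]
    - [0,0,0,0,0,-12.6,1]

```text
time_s: 12.35
tcp_pos: [0.4641, -0.0164, 0.1614]
ee_rot: [[0.921, -0.391, 0.002], [-0.391, -0.921, 0.001], [0.002, -0.002, -1.0]]
wrist_force: [1.1, 0.8, -4.0]
gripper_width: 0.593
gripper_force: 30.0
```

Request:
arm_command:
  deltas:
    - [0,0,0,2,1.7,0,1]
    - [0,0,0,4.6,4,0,1]
    - [0,0,0,7.2,6.2,0,1]
    - [0,0,0,9.8,8.5,0,1]
    - [0,0,0,12.4,10.8,0,1]
    - [0,0,0,15,13,0,1]
    - [0,0,0,17.6,15.3,0,1]
    - [0,0,0,20,17.4,0,1]

```text
time_s: 13.02
tcp_pos: [0.5791, -0.2564, 0.1568]
ee_rot: [[0.92, -0.392, -0.004], [-0.392, -0.92, 0.002], [-0.005, 0.0, -1.0]]
wrist_force: [0.5, 0.8, -2.3]
gripper_width: 0.601
gripper_force: 30.0
```

Request:
arm_command:
  deltas:
    - [0,0,-0.1,2,1.7,0,1]
    - [0,0,-0.2,3,2.6,0,1]
    - [0,0,-0.3,3,2.6,0,1]
    - [0,0,-0.4,3,2.6,0,1]
    - [0,0,-0.5,3,2.6,0,1]
    - [0,0,-0.6,3,2.6,0,1]
    - [0,0,-0.7,3,2.6,0,1]
    - [0,0,-0.75,3,2.6,0,1]

```text
time_s: 13.68
tcp_pos: [0.5959, -0.29, 0.1565]
ee_rot: [[0.939, 0.345, -0.005], [0.345, -0.939, 0.002], [-0.004, -0.004, -1.0]]
wrist_force: [-0.6, 0.5, -3.4]
gripper_width: 0.597
gripper_force: 30.0
```

```bash
python3 - <<'E'
from h import *
S=sense();print(S['wrist_force'],S['tcp_pos'],S['joint_velocities'])
go((.5978,-.2907,.068),20)
E
```

```text
[-0.56331971  0.52983447 -3.38507779] [ 0.59585642 -0.2900319   0.15653555] [ 8.05107938e-02 -1.07440876e-01 -1.34006481e-02 -6.34655050e-02
 -2.50097458e-02  3.08574104e+01]
row [-0.004, 0.004, 0.003] [0.19, 0.16, 8.85] nrows>=2.1
```

Request:
arm_command:
  deltas:
    - [-0.004,0.004,0,0.2,0.1,1.5,1]
    - [-0.004,0.004,0,0.2,0.1,4,1]
    - [-0.004,0.004,0,0.2,0.1,6.5,1]
    - [-0.004,0.004,0,0.2,0.1,8.3,1]
    - [-0.004,0.004,0,0.2,0.1,8.8,1]
    - [-0.004,0.004,0,0.2,0.1,9.1,1]
    - [-0.004,0.004,0,0.2,0.1,9.1,1]
    - [-0.004,0.004,0,0.2,0.1,9.1,1]

```text
time_s: 14.35
tcp_pos: [0.5999, -0.2911, 0.0686]
ee_rot: [[0.94, 0.342, 0.006], [0.342, -0.94, -0.003], [0.004, 0.005, -1.0]]
wrist_force: [0.3, 0.7, -2.7]
gripper_width: 0.594
gripper_force: 30.0
```

```bash
python3 - <<'E'
from h import *
S=sense();print(S['wrist_force'],S['tcp_pos'],S['joint_velocities'])
go((.5978,-.2907,.0586),20)
E
```

```text
[ 0.34459844  0.70523691 -2.7172991 ] [ 0.59987497 -0.29114724  0.06857087] [-0.08163552 -0.79350108  0.46044693  0.0049353   0.02695742 -0.00742288]
row [0.005, -0.004, -0.001] [-0.18, -0.12, 1.0] nrows>=0.2
```

Request:
arm_command:
  deltas:
    - [0.005,-0.004,0,-0.15,-0.1,0.3,1]
    - [0.005,-0.004,0,-0.15,-0.1,0.6,1]
    - [0.005,-0.004,0,-0.15,-0.1,0.8,1]
    - [0.005,-0.004,0,-0.15,-0.1,0.8,1]
    - [0.005,-0.004,0,-0.15,-0.1,0.8,1]
    - [0.005,-0.004,0,-0.15,-0.1,0.8,1]

```text
time_s: 14.85
tcp_pos: [0.5975, -0.2906, 0.0597]
ee_rot: [[0.94, 0.341, -0.001], [0.341, -0.94, 0.001], [-0.001, -0.001, -1.0]]
wrist_force: [-0.6, 0.2, -3.2]
gripper_width: 0.597
gripper_force: 30.0
```

```bash
python3 - <<'E'
from h import *
S=sense();print(S['wrist_force'],S['tcp_pos'],S['ee_rot'])
go((.5978,-.2907,.0586),20)
E
```

```text
[-0.57260105  0.16379144 -3.15278442] [ 0.59747737 -0.2906124   0.05967912] [[ 9.39968616e-01  3.41258565e-01 -1.26164906e-03]
 [ 3.41259896e-01 -9.39968391e-01  1.05247351e-03]
 [-8.26744639e-04 -1.41984229e-03 -9.99998650e-01]]
row [-0.001, 0.001, -0.001] [0.03, 0.02, 0.11] nrows>=0.0
```

Request:
arm_command:
  deltas:
    - [0,0,0,0,0,0.1,1]
    - [0,0,0,0,0,0.15,1]
    - [0,0,0,0,0,0.15,1]
    - [0,0,0,0,0,0.15,1]

```text
time_s: 15.18
tcp_pos: [0.5977, -0.2907, 0.0587]
ee_rot: [[0.94, 0.341, -0.001], [0.341, -0.94, 0.001], [-0.0, -0.001, -1.0]]
wrist_force: [-1.2, 0.6, 0.8]
gripper_width: 0.596
gripper_force: 30.0
```

Request:
arm_command:
  deltas:
    - [0,0,0,0,0,0,-0.5]
    - [0,0,0,0,0,0,-0.5]
    - [0,0,0,0,0,0,-0.5]
    - [0,0,0,0,0,0,-0.5]
    - [0,0,0,0,0,-1.5,-0.5]
    - [0,0,0,0,0,-5,-0.5]
    - [0,0,0,0,0,-9,-0.5]
    - [0,0,0,0,0,-13,-0.5]

```text
time_s: 15.85
tcp_pos: [0.5971, -0.2907, 0.1889]
ee_rot: [[0.94, 0.341, -0.003], [0.341, -0.94, 0.001], [-0.003, -0.002, -1.0]]
wrist_force: [0.8, -1.1, 0.8]
gripper_width: 0.749
gripper_force: 0.0
```

```bash
cat > arb.py <<'E'
from h import *
np.set_printoptions(precision=4,suppress=True)
# arbor in w1: per-column top/bottom edge of bright thick part -> axis line at silhouette
c=load('w1');g=cv2.cvtColor(c['pixels'],cv2.COLOR_BGR2GRAY).astype(float)
mid=[];W=[]
for x in range(292,384,4):
    col=cv2.GaussianBlur(g,(3,3),0)[55:125,x];d=np.diff(col)
    t=55+.5+np.argmax(d[:30]);b=55+.5+35+np.argmin(d[35:]);
    mid.append((x,(t+b)/2));W.append(b-t)
print('widths px',np.array(W))
o,d=ray(c,mid);
# camera-height: silhouette tangents; bisecting ray passes through axis (z=.033)
P=onz(c,mid,.033)
l=cv2.fitLine(P[:,:2].astype(np.float32),cv2.DIST_HUBER,0,1e-4,1e-4).ravel();print('axis dir ang',np.degrees(np.arctan2(l[1],l[0]))%180,'pt',l[2:])
row=np.array(mid)[:,1].mean()
r=lambda x:int(round(np.polyval(np.polyfit(*np.array(mid).T,1),x)))
prof=lambda y,a,b:np.array([g[y-2:y+3,x].mean() for x in range(a,b)]).round(0)
print('thick end',[(x,int(v)) for x,v in zip(range(390,405),prof(r(396)+3,390,405))])
print('shoulder row-14',[(x,int(v)) for x,v in zip(range(276,292),prof(r(283)-14,276,292))])
print('thin end',[(x,int(v)) for x,v in zip(range(168,188),prof(r(178)-2,168,188))])
E
python3 arb.py; python3 -c "
from h import *
S=sense();print(S['wrist_force'],S['tcp_pos'])"
```

```text
widths px [38. 39. 39. 38. 38. 38. 39. 39. 39. 38. 38. 39. 39. 38. 38. 38. 39. 38.
 37. 38. 39. 39. 37.]
axis dir ang 87.8333 pt [ 0.5583 -0.0074]
thick end [(390, 164), (391, 172), (392, 181), (393, 186), (394, 187), (395, 187), (396, 187), (397, 184), (398, 168), (399, 136), (400, 108), (401, 101), (402, 100), (403, 101), (404, 101)]
shoulder row-14 [(276, 77), (277, 75), (278, 76), (279, 96), (280, 106), (281, 99), (282, 81), (283, 87), (284, 113), (285, 130), (286, 137), (287, 139), (288, 140), (289, 140), (290, 140), (291, 140)]
thin end [(168, 160), (169, 161), (170, 161), (171, 160), (172, 160), (173, 161), (174, 156), (175, 130), (176, 87), (177, 60), (178, 56), (179, 51), (180, 52), (181, 54), (182, 53), (183, 54), (184, 52), (185, 50), (186, 52), (187, 51)]
[ 0.79119941 -1.06496048  0.78676594] [ 0.5971155  -0.29070489  0.18885599]
```

```bash
python3 - <<'E'
from h import *
np.set_printoptions(precision=4,suppress=True)
c=load('w1');e=np.array([.0378,.9993])
r0=lambda x:(98.0,)
a=onz(c,[[399.0,90]],.053)[0];b=onz(c,[[175.7,81]],.043)[0]
p=np.array([.5583,-.0074]);sa,sb=(a[:2]-p)@e,(b[:2]-p)@e
print(a,b,'len',(sb-sa)*1000)
mid=p+e*(sa+sb)/2;g=mid-.034*e;print('mid',mid,'grip',g)
s=load('scene')
# scene check: thick and thin end points, top centre
print('scene proj thick/thin/mid',proj(s,np.r_[[*(p+e*sa),.053],[*(p+e*sb),.043],[*mid,.033]]))
go((*g,.12),-92.2);go((*g,.033),-92.2)
E
```

```text
[ 0.5559 -0.0709  0.053 ] [0.5647 0.1556 0.043 ] len 226.6836913829427
mid [0.5602 0.0423] grip [0.5589 0.0083]
scene proj thick/thin/mid [[275.4697 190.3994]
 [219.6143 240.1084]
 [248.9458 217.0913]]
row [0.001, 0.004, 1.957] [6.63, -29.4, 6.94] nrows>=15.7
row [0.001, 0.004, 1.957] [6.66, -29.38, 15.64] nrows>=15.7
```

Request:
arm_command:
  deltas:
    - [0,0.002,0.12,0.8,-3.7,0,-0.6]
    - [0,0.004,0.24,1.6,-7.4,0,-0.6]
    - [0,0.004,0.36,2.5,-11.1,0,-0.6]
    - [0,0.004,0.48,3.3,-14.8,0,-0.6]
    - [0,0.004,0.6,4.2,-18.5,0,-0.6]
    - [0,0.004,0.72,5,-22.2,0,-0.6]
    - [0,0.004,0.84,5.8,-25.8,0,-0.6]
    - [0,0.004,0.95,6.6,-29.4,0,-0.6]

```text
time_s: 16.52
tcp_pos: [0.5593, 0.0076, 0.1888]
ee_rot: [[0.825, -0.565, 0.003], [-0.565, -0.825, 0.001], [0.002, -0.002, -1.0]]
wrist_force: [0.4, -0.2, 0.4]
gripper_width: 0.799
gripper_force: 0.0
```

Request:
arm_command:
  deltas:
    - [0,0,0.12,0,0,1,-0.6]
    - [0,0,0.24,0,0,2,-0.6]
    - [0,0,0.36,0,0,3,-0.6]
    - [0,0,0.48,0,0,4,-0.6]
    - [0,0,0.6,0,0,5,-0.6]
    - [0,0,0.72,0,0,6,-0.6]
    - [0,0,0.84,0,0,7,-0.6]
    - [0,0,0.96,0,0,7,-0.6]

```text
time_s: 17.18
tcp_pos: [0.5586, 0.0059, 0.1164]
ee_rot: [[0.009, -1.0, -0.001], [-1.0, -0.009, 0.0], [-0.0, 0.001, -1.0]]
wrist_force: [-0.3, 0.6, -0.9]
gripper_width: 0.803
gripper_force: 0.0
```

Request:
arm_command:
  deltas:
    - [0,0,0.047,0,0,0,-0.6]
    - [0,0,0.047,0,0,0,-0.6]
    - [0,0,0.047,0,0,0,-0.6]
    - [0,0,0.047,0,0,0,-0.6]

```text
time_s: 17.52
tcp_pos: [0.56, 0.0061, 0.1187]
ee_rot: [[-0.03, -1.0, 0.003], [-1.0, 0.03, 0.001], [-0.001, -0.003, -1.0]]
wrist_force: [-0.3, -0.2, -0.5]
gripper_width: 0.801
gripper_force: 0.0
```

```bash
python3 - <<'E'
from h import *
S=sense();print(S['wrist_force'],S['tcp_pos'],S['joints'])
go((.5589,.0083,.0335),-92.2)
E
```

```text
[-0.33356977 -0.23063903 -0.53410714] [0.55998083 0.00606343 0.1186573 ] [ 1.72007601e+01  2.25869284e+01 -1.82926577e+01  1.50651157e-03
 -4.89532081e+01 -1.89225771e+01]
row [-0.003, 0.001, 0.008] [-0.21, 0.14, 8.52] nrows>=2.0
```

Request:
arm_command:
  deltas:
    - [-0.003,0,0.008,-0.2,0.1,1.5,-0.6]
    - [-0.003,0,0.008,-0.2,0.1,3.5,-0.6]
    - [-0.003,0,0.008,-0.2,0.1,5.5,-0.6]
    - [-0.003,0,0.008,-0.2,0.1,7.5,-0.6]
    - [-0.003,0,0.008,-0.2,0.1,8.5,-0.6]
    - [-0.003,0,0.008,-0.2,0.1,8.5,-0.6]
    - [-0.003,0,0.008,-0.2,0.1,8.5,-0.6]
    - [-0.003,0,0.008,-0.2,0.1,8.5,-0.6]

```text
time_s: 18.18
tcp_pos: [0.56, 0.0083, 0.0346]
ee_rot: [[-0.039, -0.999, 0.001], [-0.999, 0.039, 0.001], [-0.001, -0.001, -1.0]]
wrist_force: [0.1, -0.3, 0.5]
gripper_width: 0.802
gripper_force: 0.0
```

Request:
arm_command:
  deltas:
    - [0,0,0,0,0,0,1]
    - [0,0,0,0,0,0,1]
    - [0,0,0,0,0,0,1]
    - [0,0,0,0,0,0,1]
    - [0,0,0,0,0,0,1]
    - [0,0,0,0,0,0,1]
    - [0,0,0,0,0,0,1]
    - [0,0,0,0,0,0,1]

```text
time_s: 18.85
tcp_pos: [0.5592, 0.0082, 0.0336]
ee_rot: [[-0.039, -0.999, -0.0], [-0.999, 0.039, 0.001], [-0.001, 0.001, -1.0]]
wrist_force: [-0.5, 0.4, 1.8]
gripper_width: 0.459
gripper_force: 30.0
```

```bash
python3 - <<'E'
from h import *
S=sense();print(S['wrist_force'],S['tcp_pos'],S['gripper_width']*87,S['gripper_force'])
go((.5589,.0083,.17),-92.2)
E
```

```text
[-0.46436215  0.40137132  1.7794055 ] [0.55919789 0.00816492 0.03363943] 39.93445141070769 29.999157702550292
row [0.001, 0.001, -0.001] [-0.02, 0.04, -13.64] nrows>=3.3
```

Request:
arm_command:
  deltas:
    - [0,0,0,0,0,-0.7,1]
    - [0,0,0,0,0,-2,1]
    - [0,0,0,0,0,-4,1]
    - [0,0,0,0,0,-6.5,1]
    - [0,0,0,0,0,-9,1]
    - [0,0,0,0,0,-11.5,1]
    - [0,0,0,0,0,-13.2,1]
    - [0,0,0,0,0,-13.7,1]

```text
time_s: 19.52
tcp_pos: [0.5595, 0.0082, 0.1725]
ee_rot: [[-0.039, -0.999, 0.002], [-0.999, 0.039, 0.002], [-0.002, -0.002, -1.0]]
wrist_force: [0.1, -0.2, -7.0]
gripper_width: 0.453
gripper_force: 30.0
```

```bash
python3 - <<'E'
from h import *
np.set_printoptions(precision=4,suppress=True)
S=sense();print(S['wrist_force'],S['moment'],S['tcp_pos'],S['gripper_width']*87)
go((.4954,-.328,.17),-160)
for n in ('wrist','side'):
  c=cam(n); 
import shutil;shutil.copy('pics/wrist.pkl','pics/w4.pkl')
c=load('scene0' if False else 'side')
E
```

```text
[ 0.1353 -0.218  -6.9771] [ 0.1273 -0.2778  0.0226] [0.5595 0.0082 0.1725] 39.41104328334742
row [-0.001, 0.003, 1.182] [33.85, 5.09, 0.17] nrows>=9.5
```

Request:
arm_command:
  deltas:
    - [0,0,0,1,0.1,0,1]
    - [0,0,0,3,0.4,0,1]
    - [0,0,0,5.5,0.8,0,1]
    - [0,0,0,8,1.2,0,1]
    - [0,0,0,10.5,1.6,0,1]
    - [0,0,0,13,2,0,1]
    - [0,0,0,15.5,2.3,0,1]
    - [0,0,0,18,2.7,0,1]

```text
time_s: 20.28
tcp_pos: [0.523, -0.172, 0.1676]
ee_rot: [[-0.04, -0.999, -0.006], [-0.999, 0.04, 0.002], [-0.002, 0.006, -1.0]]
wrist_force: [1.1, -0.0, -6.8]
gripper_width: 0.45
gripper_force: 30.0
```

Request:
arm_command:
  deltas:
    - [0,0,0.05,2.5,0.4,0,1]
    - [0,0,0.12,5,0.8,0,1]
    - [0,0,0.2,7.5,1.2,0,1]
    - [0,0,0.28,10,1.5,0,1]
    - [0,0,0.36,12.3,1.9,0,1]
    - [0,0,0.44,14.2,2.2,0,1]
    - [0,0,0.52,15.5,2.4,0,1]
    - [0,0,0.6,15.9,2.4,0,1]

```text
time_s: 20.95
tcp_pos: [0.4923, -0.3304, 0.1669]
ee_rot: [[-0.602, -0.798, -0.007], [-0.798, 0.602, 0.003], [0.001, 0.007, -1.0]]
wrist_force: [0.3, -0.1, -7.0]
gripper_width: 0.45
gripper_force: 30.0
```

Request:
arm_command:
  deltas:
    - [0,0,0.08,0,0,0,1]
    - [0,0,0.17,0,0,0,1]
    - [0,0,0.26,0,0,0,1]
    - [0,0,0.35,0,0,0,1]
    - [0,0,0.44,0,0,0,1]
    - [0,0,0.52,0,0,0,1]
    - [0,0,0.57,0,0,0,1]
    - [0,0,0.582,0,0,0,1]

```text
time_s: 21.62
tcp_pos: [0.493, -0.3283, 0.1672]
ee_rot: [[-0.94, -0.34, -0.006], [-0.34, 0.94, 0.004], [0.005, 0.006, -1.0]]
wrist_force: [-0.1, 1.2, -7.3]
gripper_width: 0.451
gripper_force: 30.0
```

```bash
python3 - <<'E'
from h import *
np.set_printoptions(precision=4,suppress=True)
S=sense();print(S['wrist_force'],S['tcp_pos'],S['gripper_width']*87,S['joint_velocities'])
go((.4954,-.328,.10),-160)
for n in ('wrist','side','scene'): c=cam(n)
w=load('wrist')['pixels'];s=load('side')['pixels']
a=cv2.resize(s[215:345,130:310],None,fx=4.4,fy=4.4,interpolation=cv2.INTER_CUBIC)
cv2.imwrite('pics/s2.png',a)
E
```

```text
[-0.1456  1.1777 -7.3388] [ 0.493  -0.3283  0.1672] 39.26078067023105 [ 0.1283 -0.2398  0.4358  0.2845  0.0117 -5.1522]
row [0.006, -0.005, -0.002] [-0.26, -0.09, 6.71] nrows>=1.6
```

View pics/s2.png

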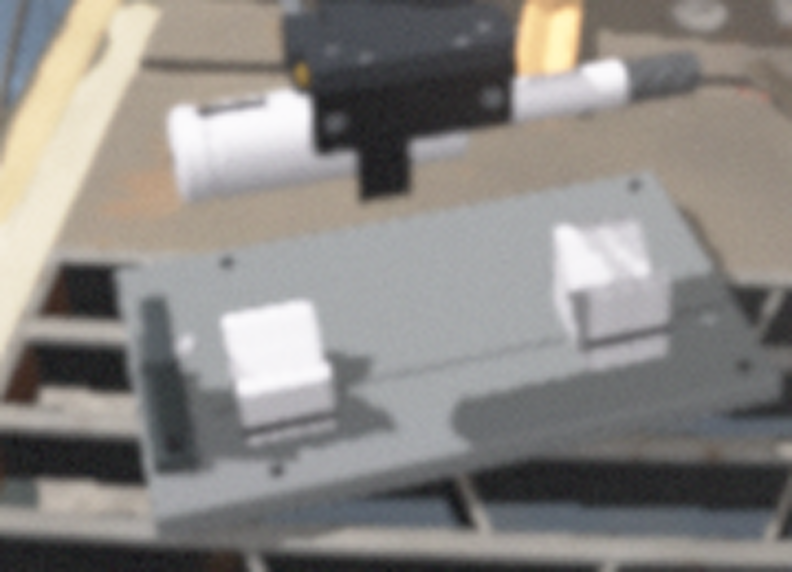

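Side view: the low block stands at (280,375), close in front of the stop tip (187,343), and the tall block at (615,290) on the scribed line. The arbor hangs straight, thick end (178,155) over the stop side. I check its end position by ray.

```bash
python3 - <<'E'
from h import *
np.set_printoptions(precision=4,suppress=True)
s=load('side');S=sense();T=S['tcp_pos'];a=np.radians(20);u=np.array([np.cos(a),np.sin(a),0]);n=np.array([-u[1],u[0],0])
C=lambda *p:np.array(p,float)/4.4+[130,215]-.4
def pl(uv,p0):
    o,d=ray(s,uv);return o+d*(((p0-o)@n)/(d@n))[:,None]
ax=np.array([*T[:2],T[2]-.0006])
for nm,q in dict(endtop=(170,108),endmid=(178,155),endbot=(190,199),shoulder_bot=(468,150),thinend=(700,72)).items():
    P=pl(C(q),ax)[0];print(nm,'along from TCP',((P-ax)@u*1000).round(1),'z rel axis',((P-ax)[2]*1000).round(1))
tip=np.array([.4146,-.3574,.067]);print('tip ray along from nominal',(pl(C((190,344)),tip)[0]-tip)@u*1000,'z',(pl(C((190,344)),tip)[0]-tip)[2]*1000)
# blocks: near-side end faces top edges; low near face top corners, tall
nl=np.array([.4475,-.3451,0])-n*.026
for nm,q,z in(('low near land L',(241,408),.057),('low near land R',(332,378),.057),('tall near land L',(583,290),.071),('tall near land R',(668,276),.071)):
    P=onz(s,C(q),z)[0]-np.array([.4146,-.3574,z]);print(nm,P@u*1000,P@n*1000)
E
```

```text
endtop along from TCP -81.3 z rel axis 23.8
endmid along from TCP -80.4 z rel axis 0.4
endbot along from TCP -77.7 z rel axis -22.6
shoulder_bot along from TCP 42.5 z rel axis -22.6
thinend along from TCP 150.0 z rel axis -3.1
tip ray along from nominal -0.8907280352566518 z 0.423146705016475
low near land L 15.36407199181734 -34.36756144578677
low near land R 56.34685447619837 -27.47959734452674
tall near land L 174.2598463742376 -19.91720255722297
tall near land R 214.6244557676893 -22.474665509748956
```

Request:
arm_command:
  deltas:
    - [0.006,-0.005,0,-0.25,-0.1,1,1]
    - [0.006,-0.005,0,-0.25,-0.1,2.5,1]
    - [0.006,-0.005,0,-0.25,-0.1,4,1]
    - [0.006,-0.005,0,-0.25,-0.1,5.5,1]
    - [0.006,-0.005,0,-0.25,-0.1,7,1]
    - [0.006,-0.005,0,-0.25,-0.1,8,1]
    - [0.006,-0.005,0,-0.25,-0.1,8.3,1]
    - [0.006,-0.005,0,-0.25,-0.1,8.3,1]

```text
time_s: 22.43
tcp_pos: [0.4969, -0.3286, 0.0861]
ee_rot: [[-0.939, -0.343, 0.004], [-0.343, 0.939, -0.002], [-0.003, -0.003, -1.0]]
wrist_force: [-0.5, -0.4, -6.7]
gripper_width: 0.449
gripper_force: 30.0
```

Request:
arm_command:
  deltas:
    - [0,0,0,0,0,0,1]
    - [0,0,0,0,0,0,1]
    - [0,0,0,0,0,0,1]

```text
time_s: 22.68
tcp_pos: [0.4982, -0.329, 0.0883]
ee_rot: [[-0.939, -0.343, 0.008], [-0.343, 0.939, -0.004], [-0.006, -0.006, -1.0]]
wrist_force: [-0.4, -1.4, -7.1]
gripper_width: 0.454
gripper_force: 30.0
```

```bash
python3 - <<'E'
from h import *
np.set_printoptions(precision=4,suppress=True)
S=sense();print(S['wrist_force'],S['tcp_pos'],S['ee_rot'])
go((.4954,-.328,.0676),-160)
E
```

```text
[-0.3892 -1.3853 -7.0986] [ 0.4982 -0.329   0.0883] [[-0.9394 -0.3427  0.0081]
 [-0.3428  0.9394 -0.004 ]
 [-0.0062 -0.0065 -1.    ]]
row [-0.006, 0.006, 0.001] [0.24, 0.21, 2.07] nrows>=0.5
```

Request:
arm_command:
  deltas:
    - [-0.006,0.006,0,0.24,0.2,0.5,1]
    - [-0.006,0.006,0,0.24,0.2,1,1]
    - [-0.006,0.006,0,0.24,0.2,1.2,1]
    - [-0.006,0.006,0,0.24,0.2,1.2,1]
    - [-0.006,0.006,0,0.24,0.2,1.2,1]
    - [-0.006,0.006,0,0.24,0.2,1.2,1]
    - [-0.006,0.006,0,0.24,0.2,1.2,1]
    - [-0.006,0.006,0,0.24,0.2,1.2,1]

```text
time_s: 23.35
tcp_pos: [0.4948, -0.3278, 0.0754]
ee_rot: [[-0.939, -0.343, -0.001], [-0.343, 0.939, 0.0], [0.001, 0.001, -1.0]]
wrist_force: [0.3, -0.5, -7.4]
gripper_width: 0.452
gripper_force: 30.0
```

```bash
python3 - <<'E'
from h import *
np.set_printoptions(precision=4,suppress=True)
S=sense();print(S['wrist_force'],S['tcp_pos'],S['ee_rot'],S['joint_velocities'])
go((.4954,-.328,.0676),-160)
E
```

```text
[ 0.3377 -0.5184 -7.4053] [ 0.4948 -0.3278  0.0754] [[-0.9395 -0.3426 -0.0013]
 [-0.3426  0.9395  0.0003]
 [ 0.0011  0.0007 -1.    ]] [ 0.0412 -0.0758 -0.1246 -0.0196  0.0307 -0.0707]
row [0.001, -0.001, 0.001] [-0.05, -0.04, 0.78] nrows>=0.2
```

Request:
arm_command:
  deltas:
    - [0,0,0,0,0,0.2,1]
    - [0,0,0,0,0,0.4,1]
    - [0,0,0,0,0,0.55,1]
    - [0,0,0,0,0,0.65,1]
    - [0,0,0,0,0,0.7,1]
    - [0,0,0,0,0,0.7,1]

```text
time_s: 23.85
tcp_pos: [0.4947, -0.3278, 0.0681]
ee_rot: [[-0.94, -0.342, -0.002], [-0.342, 0.94, 0.0], [0.001, 0.001, -1.0]]
wrist_force: [1.1, 0.2, -7.0]
gripper_width: 0.452
gripper_force: 30.0
```

```bash
python3 - <<'E'
from h import *
np.set_printoptions(precision=4,suppress=True)
S=sense();print(S['wrist_force'],S['moment'],S['tcp_pos'],S['joint_velocities'])
E
```

```text
[ 1.1126  0.2255 -6.9702] [-0.0555 -0.1509 -0.0299] [ 0.4947 -0.3278  0.0681] [ 0.0416 -0.0711  0.1091 -0.1457 -0.182  -0.1591]
```

Request:
arm_command:
  deltas:
    - [0,0,0,0,0,0.05,1]
    - [0,0,0,0,0,0.1,1]
    - [0,0,0,0,0,0.13,1]
    - [0,0,0,0,0,0.13,1]
    - [0,0,0,0,0,0.13,1]

```text
time_s: 24.27
tcp_pos: [0.4949, -0.3279, 0.0678]
ee_rot: [[-0.939, -0.343, -0.001], [-0.343, 0.939, -0.0], [0.001, 0.0, -1.0]]
wrist_force: [-1.3, 1.6, 1.3]
gripper_width: 0.451
gripper_force: 30.0
```

Request:
arm_command:
  deltas:
    - [0,0,0,0,0,0,-0.5]
    - [0,0,0,0,0,0,-0.5]
    - [0,0,0,0,0,0,-0.5]
    - [0,0,0,0,0,0,-0.5]
    - [0,0,0,0,0,0,-0.5]
    - [0,0,0,0,0,-1,-0.5]
    - [0,0,0,0,0,-4,-0.5]
    - [0,0,0,0,0,-8,-0.5]

```text
time_s: 24.93
tcp_pos: [0.4928, -0.3269, 0.1452]
ee_rot: [[-0.94, -0.342, -0.009], [-0.342, 0.94, 0.003], [0.007, 0.006, -1.0]]
wrist_force: [1.1, 0.6, -0.2]
gripper_width: 0.742
gripper_force: 0.0
```

Request:
arm_command:
  deltas:
    - [0,0,0,0,0,-4,-0.5]
    - [0,0,0,0,0,-8,-0.5]
    - [0,0,0,0,0,-12,-0.5]
    - [0,0,0,0,0,-16,-0.5]
    - [0,0,0,0,0,-16,-0.5]

```text
time_s: 25.35
tcp_pos: [0.4978, -0.3301, 0.3182]
ee_rot: [[-0.939, -0.343, 0.015], [-0.344, 0.939, -0.01], [-0.011, -0.014, -1.0]]
wrist_force: [0.4, -0.8, 1.4]
gripper_width: 0.748
gripper_force: 0.0
```

```bash
python3 - <<'E'
from h import *
np.set_printoptions(precision=4,suppress=True)
S=sense();print(S['wrist_force'],S['tcp_pos'])
for n in ('wrist','side','scene'): c=cam(n)
s=load('side')['pixels']
cv2.imwrite('pics/s3.png',cv2.resize(s[245:345,140:310],None,fx=4.7,fy=4.7,interpolation=cv2.INTER_CUBIC))
# gauge: head in w1 (top z .155) and foot top (z .04)
w=load('w1');g=cv2.cvtColor(w['pixels'],cv2.COLOR_BGR2GRAY)
cv2.imwrite('pics/g.png',cv2.resize(w['pixels'][45:110,20:150],None,fx=6,fy=6,interpolation=cv2.INTER_CUBIC))
E
```

```text
[ 0.3713 -0.7894  1.3755] [ 0.4978 -0.3301  0.3182]
```

View pics/g.png

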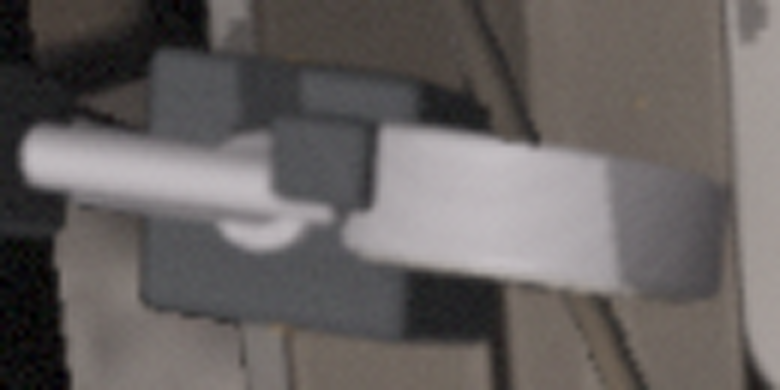

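Crop: foot top corners near (152,50), (418,85), (408,335), (143,303); the arm runs right to the dial at (550,210), so the clamp head is off the left edge. I compute the foot centre, heading and the predicted head position, and check against the scene view.

```bash
python3 - <<'E'
from h import *
np.set_printoptions(precision=4,suppress=True)
w=load('w1')
q=np.array([(152,50),(418,85),(408,335),(143,303)])/6+[20,45]-.4
P=onz(w,q,.04)[:,:2];e=np.roll(P,-1,0)-P;print(P,np.linalg.norm(e,axis=1)*1000,'c',P.mean(0))
d=P[1]-P[0]+P[2]-P[3];print('ang -x dir',np.degrees(np.arctan2(d[1],d[0])))
d2=P[0]-P[3]+P[1]-P[2];print('y edge ang',np.degrees(np.arctan2(d2[1],d2[0])))
# arm rod center line: z~?; dial top band edges (z .13)
print('dial band ends z.13', onz(w,np.array([(375,165),(345,230),(725,190),(610,160),(620,290)])/6+[20,45]-.4,.13))
s=load('scene')
A=lambda *p:np.array(p,float)/4+[165,185]-.4
print('scene head top centre z.155/.175',onz(s,A((50,243)),.155),onz(s,A((50,243)),.175),'foot top ring z.04',onz(s,A((82,330)),.045))
c=np.array([*P.mean(0)]);print('proj head top',(proj(s,[[*c,.155],[*c,.165],[*c,.04]])-[165,185]+.4)*4)
S=sense();print(S['tcp_pos'],S['ee_rot'],S['joint_velocities'])
E
```

```text
[[0.5972 0.294 ]
 [0.5893 0.2459]
 [0.5471 0.2516]
 [0.5541 0.3005]] [48.6972 42.5712 49.4272 43.5553] c [0.5719 0.273 ]
ang -x dir -98.72221878590493
y edge ang -8.183751857080436
dial band ends z.13 [[0.5663 0.211  0.13  ]
 [0.5582 0.2159 0.13  ]
 [0.5619 0.1643 0.13  ]
 [0.566  0.1793 0.13  ]
 [0.5495 0.1792 0.13  ]]
scene head top centre z.155/.175 [[0.5738 0.2724 0.155 ]] [[0.5624 0.2779 0.175 ]] foot top ring z.04 [[0.5732 0.2707 0.045 ]]
proj head top [[ 51.4282 245.5585]
 [ 48.4714 236.6087]
 [ 81.7626 337.3508]]
[ 0.4948 -0.3276  0.3077] [[-0.9396 -0.3424 -0.0001]
 [-0.3424  0.9396  0.0006]
 [-0.0001  0.0006 -1.    ]] [ 0.1089  1.8996 -2.4373 -0.3015  0.0756  0.0038]
```

```bash
python3 - <<'E'
from h import *
np.set_printoptions(precision=4,suppress=True)
go((.57,.27,.32),-90)
E
```

```text
row [0.0, 0.0, -1.221] [-27.52, 53.57, -1.2] nrows>=14.4
```

```bash
python3 - <<'E'
from h import *
np.set_printoptions(precision=4,suppress=True)
s=load('scene');d=load('side')
print(tri(s,(52/1.5625,332/1.5625),d,(584/1.5625,230/1.5625)),tri(s,(85/1.5625,322/1.5625),d,(584/1.5625,231/1.5625)))
for z in(.05,.1,.15): print(z,onz(s,np.array([(85,322),(340,598)])/1.5625,z)[:,:2].ravel(),onz(d,np.array([(260,262),(584,265)])/1.5625,z)[:,:2].ravel())
E
```

```text
(array([0.9928, 0.4445, 0.0781]), [np.float64(0.0006807750981327428), np.float64(0.00068077509813277)]) (array([0.9726, 0.3956, 0.0873]), [np.float64(0.009298613466700315), np.float64(0.00929861346670037)])
0.05 [0.9973 0.3924 0.3242 0.4019] [0.2448 0.2735 0.9612 0.2982]
0.1 [0.9463 0.3969 0.3146 0.4057] [0.2775 0.161  0.9255 0.1833]
0.15 [0.8953 0.4013 0.3051 0.4096] [0.3103 0.0485 0.8898 0.0684]
```

Request:
arm_command:
  deltas:
    - [0,0,0,-1,2,0,-0.4]
    - [0,0,0,-2.7,5.3,0,-0.4]
    - [0,0,0,-4.6,8.9,0,-0.4]
    - [0,0,0,-6.5,12.5,0,-0.4]
    - [0,0,0,-8.4,16.1,0,-0.4]
    - [0,0,0,-10.2,19.7,0,-0.4]
    - [0,0,0,-12,23.3,0,-0.4]
    - [0,0,0,-13.9,26.9,0,-0.4]

```text
time_s: 26.17
tcp_pos: [0.5324, -0.0257, 0.3054]
ee_rot: [[-0.94, -0.342, -0.005], [-0.342, 0.94, -0.0], [0.005, 0.002, -1.0]]
wrist_force: [0.7, -0.4, -0.4]
gripper_width: 0.7
gripper_force: 0.0
```

Request:
arm_command:
  deltas:
    - [0,0,-0.12,-1.9,3.6,0.5,-0.4]
    - [0,0,-0.24,-3.8,7.2,1,-0.4]
    - [0,0,-0.36,-5.6,10.8,1.5,-0.4]
    - [0,0,-0.48,-7.5,14.4,2,-0.4]
    - [0,0,-0.6,-9.3,18,2.5,-0.4]
    - [0,0,-0.72,-11.2,21.6,3,-0.4]
    - [0,0,-0.84,-12.8,24.8,3.5,-0.4]
    - [0,0,-0.9,-13.9,26.9,3.8,-0.4]

```text
time_s: 26.83
tcp_pos: [0.5709, 0.2757, 0.2659]
ee_rot: [[-0.309, -0.951, -0.006], [-0.951, 0.309, -0.002], [0.004, 0.005, -1.0]]
wrist_force: [-0.1, -0.3, 0.4]
gripper_width: 0.703
gripper_force: 0.0
```

Request:
arm_command:
  deltas:
    - [0,0,-0.1,0,0,0,-0.4]
    - [0,0,-0.17,0,0,0,-0.4]
    - [0,0,-0.17,0,0,0,-0.4]
    - [0,0,-0.17,0,0,0,-0.4]
    - [0,0,-0.17,0,0,0,-0.4]
    - [0,0,-0.17,0,0,0,-0.4]

```text
time_s: 27.33
tcp_pos: [0.5718, 0.2723, 0.2687]
ee_rot: [[-0.152, -0.988, -0.002], [-0.988, 0.152, 0.0], [0.0, 0.002, -1.0]]
wrist_force: [-0.8, 0.2, -0.6]
gripper_width: 0.701
gripper_force: 0.0
```

```bash
python3 - <<'E'
from h import *
np.set_printoptions(precision=4,suppress=True)
S=sense();print(S['tcp_pos'],S['joint_velocities'],S['joints'])
go((.5727,.2728,.137),-98.5)
c=cam('wrist');import shutil;shutil.copy('pics/wrist.pkl','pics/w5.pkl')
cc=cam('scene')
# where expected head corners/dial are in wrist view, and arbor check by side mask numbers
a=np.radians(81.5);gx=np.array([np.cos(a),np.sin(a)]);gy=np.array([-gx[1],gx[0]]);h=np.array([.5727,.2728])
print(proj(c,[[*(h+i*.013*gx+j*.011*gy),.155] for i,j in((1,1),(1,-1),(-1,-1),(-1,1))]))
cv2.imwrite('pics/w5.png',c['pixels'])
s=cv2.resize(load('side')['pixels'][250:345,140:310],(510,285),interpolation=cv2.INTER_CUBIC)
v=np.zeros((384+285,512,3),np.uint8);v[:384]=c['pixels'];v[384:,:510]=s
cv2.imwrite('pics/last.png',v[70:])
E
```

```text
[0.5718 0.2723 0.2687] [-0.081  -0.2628  0.19    0.0394 -0.064   0.381 ] [ 40.0409  22.0034   4.3468  -0.09   -72.4443 -48.7726]
row [0.002, -0.0, -0.005] [-0.06, -0.11, 13.17] nrows>=3.2
[[263.0187 211.3232]
 [235.2643 211.4374]
 [234.7472 179.2759]
 [263.1701 179.1599]]
```

View pics/last.png

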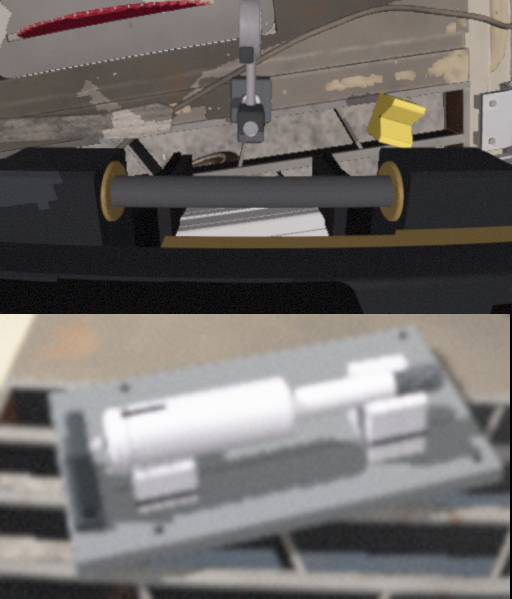

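Wrist view (top): the clamp head is at about (250,130), the arm runs straight up the image to the dial, and the gripper is centred on it. Side view (bottom): the arbor lies in both vees, thick end just short of the stop tip at (97,443). I descend on the gauge head.

Request:
arm_command:
  deltas:
    - [0,0,-0.005,0,0,2.5,-0.4]
    - [0,0,-0.005,0,0,5.5,-0.4]
    - [0,0,-0.005,0,0,8.5,-0.4]
    - [0,0,-0.005,0,0,11,-0.4]
    - [0,0,-0.005,0,0,12.7,-0.4]
    - [0,0,-0.005,0,0,13.2,-0.4]
    - [0,0,-0.005,0,0,13.2,-0.4]
    - [0,0,-0.005,0,0,13.2,-0.4]

```text
time_s: 28.1
tcp_pos: [0.5725, 0.2732, 0.1381]
ee_rot: [[-0.146, -0.989, -0.0], [-0.989, 0.146, 0.001], [-0.001, 0.0, -1.0]]
wrist_force: [0.7, -0.1, -0.5]
gripper_width: 0.7
gripper_force: 0.0
```

Request:
arm_command:
  deltas:
    - [0,0,0,0,0,0,0]
    - [0,0,0,0,0,0,0.2]
    - [0,0,0,0,0,0,0.4]
    - [0,0,0,0,0,0,0.6]
    - [0,0,0,0,0,0,1]
    - [0,0,0,0,0,0,1]
    - [0,0,0,0,0,0,1]
    - [0,0,0,0,0,0,1]

```text
time_s: 28.77
tcp_pos: [0.572, 0.2731, 0.1372]
ee_rot: [[-0.146, -0.989, -0.001], [-0.989, 0.146, 0.001], [-0.001, 0.001, -1.0]]
wrist_force: [0.3, 1.1, 0.3]
gripper_width: 0.249
gripper_force: 29.9
```

```bash
python3 - <<'E'
from h import *
np.set_printoptions(precision=4,suppress=True)
S=sense();print(S['tcp_pos'],S['gripper_width']*87,S['gripper_force'],S['wrist_force'],S['moment'],S['ee_rot'])
E
```

```text
[0.572  0.2731 0.1372] 21.682057084035605 29.908216107578482 [0.3378 1.0921 0.2656] [ 0.1588 -0.216  -0.0278] [[-0.1457 -0.9893 -0.0011]
 [-0.9893  0.1457  0.0009]
 [-0.0007  0.0012 -1.    ]]
```

Request:
arm_command:
  deltas:
    - [0,0,0,0,0,-0.7,1]
    - [0,0,0,0,0,-2,1]
    - [0,0,0,0,0,-4,1]
    - [0,0,0,0,0,-6.5,1]
    - [0,0,0,0,0,-9,1]
    - [0,0,0,0,0,-11.5,1]
    - [0,0,0,0,0,-13,1]
    - [0,0,0,0,0,-13.5,1]

```text
time_s: 29.43
tcp_pos: [0.5721, 0.2731, 0.274]
ee_rot: [[-0.146, -0.989, -0.0], [-0.989, 0.146, 0.002], [-0.002, 0.0, -1.0]]
wrist_force: [0.7, 0.2, -6.9]
gripper_width: 0.25
gripper_force: 29.9
```

Request:
arm_command:
  deltas:
    - [0,0,0,1,-0.1,0,1]
    - [0,0,0,3,-0.2,0,1]
    - [0,0,0,6,-0.4,0,1]
    - [0,0,0,9.5,-0.6,0,1]
    - [0,0,0,13,-0.8,0,1]
    - [0,0,0,16.5,-1.1,0,1]
    - [0,0,0,20,-1.3,0,1]
    - [0,0,0,23,-1.5,0,1]

```text
time_s: 30.1
tcp_pos: [0.5505, 0.0402, 0.2691]
ee_rot: [[-0.147, -0.989, -0.009], [-0.989, 0.147, -0.001], [0.002, 0.008, -1.0]]
wrist_force: [0.1, 1.2, -6.1]
gripper_width: 0.246
gripper_force: 30.0
```

Request:
arm_command:
  deltas:
    - [0,0,-0.06,3.5,-0.2,0,1]
    - [0,0,-0.12,7,-0.4,0,1]
    - [0,0,-0.18,10.5,-0.7,0,1]
    - [0,0,-0.25,14,-0.9,0,1]
    - [0,0,-0.32,17.5,-1.2,0,1]
    - [0,0,-0.39,21,-1.4,0,1]
    - [0,0,-0.45,24.5,-1.6,0,1]
    - [0,0,-0.48,27,-1.7,0,1]

```text
time_s: 30.77
tcp_pos: [0.528, -0.229, 0.2689]
ee_rot: [[0.328, -0.945, -0.008], [-0.945, -0.328, 0.002], [-0.004, 0.007, -1.0]]
wrist_force: [0.3, 1.8, -6.2]
gripper_width: 0.252
gripper_force: 30.0
```

```bash
python3 - <<'E'
from h import *
np.set_printoptions(precision=4,suppress=True)
S=sense();print(S['tcp_pos'],S['gripper_width']*87,S['wrist_force'],S['joint_velocities'])
go((.5299,-.2356,.22),-70)
E
```

```text
[ 0.528  -0.229   0.2689] 21.928353648377573 [ 0.3231  1.7763 -6.1925] [-29.9041   8.1359  11.1744  -1.6531  -3.4192  48.2915]
row [0.007, 0.004, -0.015] [0.71, 0.0, 4.88] nrows>=1.2
```

Let it settle, then correct.

Request:
arm_command:
  deltas:
    - [0,0,-0.015,0.2,0,1,1]
    - [0,0,-0.015,0.2,0,2.5,1]
    - [0,0,-0.015,0.2,0,4,1]
    - [0,0,-0.015,0.2,0,4.8,1]
    - [0,0,-0.015,0.2,0,4.8,1]
    - [0,0,-0.015,0.2,0,4.8,1]
    - [0,0,-0.015,0.2,0,4.8,1]
    - [0,0,-0.015,0.2,0,4.8,1]

```text
time_s: 31.43
tcp_pos: [0.5319, -0.2283, 0.2249]
ee_rot: [[0.342, -0.94, 0.0], [-0.94, -0.342, -0.0], [0.0, -0.0, -1.0]]
wrist_force: [-0.0, 1.0, -6.2]
gripper_width: 0.245
gripper_force: 30.0
```

```bash
python3 - <<'E'
from h import *
np.set_printoptions(precision=4,suppress=True)
S=sense();print(S['tcp_pos'],S['ee_rot'],S['wrist_force'],S['joint_velocities'])
go((.5299,-.2356,.19),-70)
E
```

```text
[ 0.5319 -0.2283  0.2249] [[ 0.3422 -0.9396  0.0002]
 [-0.9396 -0.3422 -0.    ]
 [ 0.0001 -0.0002 -1.    ]] [-0.0023  1.0324 -6.2039] [ 0.0818 -0.2145  0.0878 -0.2787 -0.1786 -0.0111]
row [-0.0, -0.0, 0.0] [0.62, 0.44, 3.49] nrows>=0.9
```

Request:
arm_command:
  deltas:
    - [0,0,0,0.3,0.2,1,1]
    - [0,0,0,0.6,0.44,2,1]
    - [0,0,0,0.6,0.44,3,1]
    - [0,0,0,0.6,0.44,4,1]
    - [0,0,0,0.6,0.44,4.3,1]
    - [0,0,0,0.6,0.44,4.3,1]
    - [0,0,0,0.6,0.44,4.3,1]
    - [0,0,0,0.6,0.44,4.3,1]

```text
time_s: 32.1
tcp_pos: [0.5298, -0.2356, 0.1814]
ee_rot: [[0.342, -0.94, -0.0], [-0.94, -0.342, -0.0], [-0.0, 0.0, -1.0]]
wrist_force: [1.0, 1.1, -6.8]
gripper_width: 0.251
gripper_force: 30.0
```

```bash
python3 - <<'E'
from h import *
np.set_printoptions(precision=4,suppress=True)
S=sense();T=S['tcp_pos'];print(T,S['wrist_force'],S['joint_velocities'])
go((.5299,-.2356,.175),-70)
R=S['ee_rot'];tip=T+R[:,0]*.075;tip[2]=T[2]-.1372+.047
s=cam('side');c=cam('scene');print('pred tip side',proj(s,tip),'scene',proj(c,tip), 'crown target',proj(s,[.4146+.141,-.3574+.0513,.077]))
g=cv2.cvtColor(s['pixels'],cv2.COLOR_BGR2GRAY)
u,v=proj(s,tip)[0].astype(int)
print(v,u);print(g[v-14:v+12,u-12:u+13])
E
```

```text
[ 0.5298 -0.2356  0.1814] [ 0.9976  1.128  -6.8242] [-0.0326 -0.3719  0.2043 -0.0951 -0.1402 -0.0527]
row [0.0, 0.0, 0.0] [0.0, -0.01, 0.64] nrows>=0.2
pred tip side [[247.4806 268.7688]] scene [[322.6372 140.1236]] crown target [[247.5735 274.342 ]]
268 247
[[137 146 145 145 141 132 125 137 157 189 216 219 216 202 178 169 167 167
  168 166 163 156 153 151 150]
 [128 129 128 130 126 128 126 130 146 180 199 209 209 188 170 159 160 160
  157 158 158 152 150 150 149]
 [123 128 127 125 125 123 121 125 139 167 193 205 199 180 158 150 148 150
  151 153 153 153 152 148 152]
 [123 119 124 122 123 120 117 116 121 145 173 199 195 171 153 140 137 143
  150 153 159 159 156 155 160]
 [118 116 114 112 110 108 107 100 101 111 148 180 186 172 155 136 129 145
  154 165 165 168 167 167 170]
 [105 103 101 101  98  93  91  89  91  97 130 171 186 184 165 136 135 152
  166 170 171 172 172 171 174]
 [ 92  89  89  91  92  89  87  89  86  92 129 174 193 191 169 141 138 158
  173 172 171 174 170 173 172]
 [ 87  88  87  85  84  87  86  86  87  92 125 170 193 190 169 139 133 157
  169 174 173 174 170 174 171]
 
[... 1189 characters left out ...]
65 176 189 211 221 224 231 237 243 246
  248 249 250 251 251 251 251]
 [222 175 145 149 170 191 212 222 226 231 237 245 247 248 249 250 251 251
  251 251 251 250 250 250 250]
 [237 208 180 197 226 238 245 247 249 250 250 251 251 251 251 251 251 251
  251 250 249 246 243 243 244]
 [246 226 205 222 242 249 251 251 251 251 251 251 251 251 250 250 250 249
  248 246 244 234 227 228 229]
 [248 231 218 227 244 249 250 251 251 251 250 250 249 249 247 247 245 243
  240 239 234 224 216 212 217]
 [247 236 222 226 236 244 248 249 249 247 247 246 244 241 239 237 235 230
  228 226 220 212 205 201 196]
 [247 238 224 223 226 231 236 240 241 241 238 235 233 229 226 221 217 214
  210 204 200 196 191 184 182]]
```

Request:
arm_command:
  deltas:
    - [0,0,0,0,0,0.4,1]
    - [0,0,0,0,0,0.8,1]
    - [0,0,0,0,0,1.1,1]
    - [0,0,0,0,0,1.4,1]
    - [0,0,0,0,0,1.6,1]
    - [0,0,0,0,0,1.6,1]
    - [0,0,0,0,0,1.6,1]

```text
time_s: 32.78
tcp_pos: [0.5291, -0.2355, 0.1648]
ee_rot: [[0.342, -0.94, -0.002], [-0.94, -0.342, 0.0], [-0.001, 0.002, -1.0]]
wrist_force: [-0.1, 0.1, -5.6]
gripper_width: 0.25
gripper_force: 30.0
```

```bash
python3 - <<'E'
from h import *
np.set_printoptions(precision=4,suppress=True)
S=sense();T=S['tcp_pos'];print(T,S['ee_rot'][2],S['wrist_force'],S['joint_velocities'])
go((.5299,-.2356,.1622),-70)
E
```

```text
[ 0.5291 -0.2355  0.1648] [-0.0011  0.0018 -1.    ] [-0.076   0.109  -5.5552] [-0.0178 -0.228   0.3636  0.129   0.033   0.1624]
row [0.002, 0.001, -0.0] [0.04, -0.07, 0.26] nrows>=0.1
```

Request:
arm_command:
  deltas:
    - [0.001,0.001,0,0,-0.05,0.08,1]
    - [0.001,0.001,0,0,-0.05,0.16,1]
    - [0.001,0.001,0,0,-0.05,0.22,1]
    - [0.001,0.001,0,0,-0.05,0.25,1]
    - [0.001,0.001,0,0,-0.05,0.25,1]
    - [0.001,0.001,0,0,-0.05,0.25,1]

```text
time_s: 33.28
tcp_pos: [0.53, -0.2355, 0.1631]
ee_rot: [[0.342, -0.94, 0.001], [-0.94, -0.342, -0.001], [0.001, -0.0, -1.0]]
wrist_force: [-0.1, 0.2, -3.3]
gripper_width: 0.246
gripper_force: 30.0
```

Request:
arm_command:
  deltas:
    - [0,0,0,0,0,0.05,1]
    - [0,0,0,0,0,0.1,1]
    - [0,0,0,0,0,0.1,1]
    - [0,0,0,0,0,0.1,1]

```text
time_s: 33.62
tcp_pos: [0.5302, -0.2357, 0.1629]
ee_rot: [[0.342, -0.94, 0.001], [-0.94, -0.342, -0.001], [0.002, -0.001, -1.0]]
wrist_force: [-1.5, -2.1, 5.6]
gripper_width: 0.25
gripper_force: 30.0
```

Request:
arm_command:
  deltas:
    - [0,0,0,0,0,-0.03,0.4]
    - [0,0,0,0,0,-0.03,0.3]
    - [0,0,0,0,0,-0.03,0.1]
    - [0,0,0,0,0,-0.03,-0.2]
    - [0,0,0,0,0,-0.03,-0.3]
    - [0,0,0,0,0,-0.03,-0.3]
    - [0,0,0,0,0,-1,-0.3]
    - [0,0,0,0,0,-3,-0.3]

```text
time_s: 34.28
tcp_pos: [0.5281, -0.2348, 0.1895]
ee_rot: [[0.341, -0.94, -0.006], [-0.94, -0.341, 0.001], [-0.004, 0.005, -1.0]]
wrist_force: [0.2, 0.4, 0.4]
gripper_width: 0.631
gripper_force: 0.0
```

Request:
arm_command:
  deltas:
    - [0,0,0,0,0,-3,-0.3]
    - [0,0,0,0,0,-7,-0.3]
    - [0,0,0,0,0,-11,-0.3]
    - [0,0,0,0,0,-14,-0.3]
    - [0,0,0,0,0,-14,-0.3]

```text
time_s: 34.7
tcp_pos: [0.5322, -0.2366, 0.3407]
ee_rot: [[0.342, -0.939, 0.015], [-0.94, -0.342, -0.006], [0.011, -0.012, -1.0]]
wrist_force: [0.7, -0.2, 1.5]
gripper_width: 0.646
gripper_force: 0.0
```

```bash
python3 - <<'E'
from h import *
np.set_printoptions(precision=4,suppress=True)
S=sense();print(S['tcp_pos'],S['wrist_force'],S['gripper_width'])
s=cam('side');g=cv2.cvtColor(s['pixels'],cv2.COLOR_BGR2GRAY)
T=np.array([.4146+.141,-.3574+.0513,.077]);print('pred',proj(s,T))
print(g[250:282:2,238:262])
u=np.array([.9397,.342,0])
print('shoulder bot/top',proj(s,[[.4146+.125*.9397,-.3574+.125*.342,z] for z in(.047,.087)]),'tall near-face',proj(s,[[.4146+.175*.9397,-.3574+.175*.342,.077]]))
c=cam('scene');cv2.imwrite('pics/fs.png',c['pixels'])
o=proj(c,[[.5299,-.2356,.18],[.5299,-.2356,.155]]);print(o)
E
```

```text
[ 0.5322 -0.2366  0.3407] [ 0.6956 -0.1951  1.5086] 0.6462773300393544
pred [[247.5735 274.342 ]]
[[193 187 188 200 211 208 220 233 245 249 251 251 250 250 250 249 246 231
  187 159 151 153 153 152]
 [194 185 183 201 230 232 227 234 242 247 248 247 247 247 247 247 245 237
  204 165 154 154 151 151]
 [194 187 181 198 227 227 218 234 243 243 243 241 239 240 239 239 237 232
  210 174 153 152 148 150]
 [199 191 187 192 216 227 222 233 242 243 239 231 228 226 225 225 226 222
  208 176 152 157 160 162]
 [227 220 210 205 218 233 242 245 243 237 230 223 214 212 210 212 212 209
  201 182 169 171 173 176]
 [207 200 187 174 177 219 239 246 245 240 231 217 202 198 196 195 199 197
  191 184 177 173 173 175]
 [138 135 129 128 144 181 225 240 241 231 225 210 191 186 185 184 184 182
  184 178 177 175 174 173]
 [129 126 127 124 127 135 172 221 231 228 219 196 177 170 172 173 170 170
  169 170 172 173 180 184]
 [112 112 107 106 100 102 119 163 202 219 204 177 155 150 149 152 149 160
  183 207 221 225 228 235]
 [ 89  88  91  86  86  87  93 120 167 194 186 165 139 126 122 124 127 163
  220 243 249 250 249 248]
 [ 86  85  85  85  85  89  92 114 155 189 190 176 142 120 122 127 140 170
  215 236 237 234 235 231]
 [ 86  86  89  93  99 101 109 130 164 187 194 193 198 208 219 225 228 233
  232 226 214 206 204 204]
 [140 161 184 206 220 226 228 238 242 240 229 231 243 247 246 244 246 245
  237 223 217 216 216 218]
 [223 243 250 251 251 252 252 251 251 248 241 230 231 231 226 224 222 226
  226 222 218 217 218 211]
 [226 239 245 248 250 249 248 248 245 245 241 237 233 228 221 215 210 209
  204 205 200 200 195 191]
 [220 219 219 225 229 230 227 225 221 218 213 208 205 200 195 189 185 186
  184 186 177 165 158 160]]
shoulder bot/top [[235.8133 288.1732]
 [235.4905 272.8104]] tall near-face [[259.3253 271.9738]]
[[320.7823 133.8433]
 [319.524  140.2875]]
```

Request:
arm_command:
  deltas:
    - [0,0,0,0,0,-3,-0.3]
    - [0,0,0,0,0,-3,-0.3]
    - [0,0,0,0,0,-3,-0.3]
    - [0,0,0,0,0,-3,-0.3]
    - [0,0,0,0,0,-3,-0.3]
    - [0,0,0,0,0,-3,-0.3]
    - [0,0,0,0,0,-3,-0.3]
    - [0,0,0,0,0,-3,-0.3]

```text
time_s: 35.47
tcp_pos: [0.5296, -0.2352, 0.3608]
ee_rot: [[0.342, -0.94, -0.001], [-0.94, -0.342, 0.0], [-0.001, 0.001, -1.0]]
wrist_force: [-0.1, 0.3, 0.0]
gripper_width: 0.648
gripper_force: 0.0
```

```bash
python3 - <<'E'
from h import *
np.set_printoptions(precision=4,suppress=True)
a=load('side')['pixels'].astype(int);s=cam('side');b=s['pixels'].astype(int)
d=np.abs(a-b).max(2)[240:345,150:310];print('moved px on plate',(d>40).sum())
g=cv2.cvtColor(s['pixels'],cv2.COLOR_BGR2GRAY)
# arbor thick end vs stop tip, along arbor axis height in side view
e=np.array([.4146,-.3574,0]);u=np.array([.9397,.342,0])
for k in(0,5): print(k,proj(s,e+u*k/1000+[0,0,.067]))
v=int(proj(s,e+u*.003+[0,0,.067])[0,1]);print(v,g[v-3:v+4,166:190])
n=np.array([-.342,.9397,0]);
# crown line of thin part: bright top edge column scan at x=140 & 160 -> compare with predicted silhouette z
for x in(135,142,160,168): print(x,proj(s,e+u*x/1000+[0,0,.067]))
E
```

```text
moved px on plate 0
0 [[173.2645 292.8589]]
5 [[175.847  292.3632]]
292 [[ 95 100 121 149 167 171 173 177 196 227 245 250 251 251 250 247 244 247
  249 248 247 246 246 244]
 [ 95  96 114 145 168 176 183 180 188 218 241 248 249 249 249 246 241 243
  244 244 242 241 239 238]
 [ 96  93 109 142 168 191 206 196 183 201 234 245 247 246 246 242 236 235
  238 239 237 234 232 231]
 [ 95  94 108 141 179 207 220 207 180 188 227 243 244 242 241 239 233 228
  231 234 228 227 225 222]
 [ 95  96 103 142 185 210 217 203 177 183 222 238 239 235 234 234 228 221
  224 225 223 216 215 214]
 [ 95  93 106 141 177 201 202 188 173 181 219 234 232 228 227 228 224 213
  215 214 208 205 204 200]
 [ 94  93 100 122 156 179 183 176 171 185 212 227 227 222 218 219 214 204
  199 198 200 198 194 194]]
135 [[240.4375 279.6323]]
142 [[243.7675 278.9591]]
160 [[252.2579 277.2353]]
168 [[255.9976 276.4727]]
```

```bash
python3 -c "
from station import finish_job
print(finish_job())"
```

```text
the job is handed in; nothing more can be done
None
```

I set up both V-blocks, the arbor and the dial gauge on the plate as asked and handed the job in at about 35 s: the arbor's end is about 4.5 mm short of the stop, the plunger tip rests about 150 mm from it (mid-gap), its roughly half-travel push follows from the heights and was not read, and no verdict came back.

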